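# Turn the light panels domes-out on the inspection easel

## Task

Move both aluminium light plates from the sloping rack on the right to the sloping easel on the left, one in each bay, so that both show their white domes outward and upward; the one that stands domes-down in the rack must be turned over on the way. Seat each plate squared in its bay, resting on the lip and flat against the rails. Do not drop the plates, and leave the other things on the table where they are.

Things in the scene. Friction and masses are not known exactly. Their poses are not given: they have to be found in the camera images.
- plate_a: Aluminium light plate 140 (x) x 100 (y) x 8 (z) mm, 130 to 250 g. Origin: centre of the slab. x points to its bare end (up the slope in the rack; last 42 mm bare on both faces); z points out of the side with six white domes (26 mm wide, 9 mm high, within 28 mm of y = 0). The back is flat with one black connector block 6 mm high. In the rack one of the plates has its domes down, the other up.
- plate_b: Aluminium light plate 140 (x) x 100 (y) x 8 (z) mm, 130 to 250 g. Origin: centre of the slab. x points to its bare end (up the slope in the rack; last 42 mm bare on both faces); z points out of the side with six white domes (26 mm wide, 9 mm high, within 28 mm of y = 0). The back is flat with one black connector block 6 mm high. In the rack one of the plates has its domes down, the other up.
- rack_bay0 (a point): Rack: steel stand at the right, fixed, two beds 55 deg from horizontal, 120 mm apart. Rails carry a plate's long margins over the lowest 85 mm; its upper 55 mm stand free front and rear. Lip at the foot 18 mm high; side guides 110 mm apart, 16 mm high, 45 mm long. This point: centre of a seated plate in bay 0, 70 mm up from the lip, 4 mm out of the rails. x up the slope, z out of the bed (away from the robot and up).
- rack_bay1 (a point): The rack's other bay; same point and axes.
- easel_bay0 (a point): Easel: the rack's twin at the left, empty, fixed, two beds 55 deg from horizontal, 120 mm apart. Rails carry a plate's long margins over the lowest 85 mm; its upper 55 mm stand free front and rear. Lip at the foot 18 mm high; side guides 110 mm apart, 16 mm high, 45 mm long. This point: centre of a seated plate in bay 0, 70 mm up from the lip, 4 mm out of the rails. x up the slope, z out of the bed (away from the robot and up).
- easel_bay1 (a point): The easel's other bay; same point and axes.
- spool: Solder spool 62 mm across, 46 mm high, standing between rack and easel; bystander. Origin under its centre.
- cutters: Side cutters, 149 mm long, lying between rack and easel; bystander. Origin under its centre.
- carton: Small cardboard carton 60 x 90 x 42 mm at the back; bystander. Origin under its centre.
- tape: Roll of masking tape 100 mm across, 25 mm high, at the near left; bystander. Origin under its centre.
- spacer: Aluminium spacer block 50 x 30 x 30 mm at the near right; bystander. Origin under its centre.
Mind the look-alikes: they are no part of the job. What is shaped like the plate_b but yellow is not meant.

How it is judged:
At the end, for the whole second after the job is handed in: Both plates stand in the easel, one in each bay, domes outward and upward: each plate's centre within 12 mm of the bay's point, its face within 0.12 rad of the bed, its long side within 0.15 rad of the slope; both released and at rest ((((distance between plate_a and easel_bay0 below 0.012 m and angle between the z axis of plate_a and the z axis of easel_bay0, either way round below 0.12 rad and angle between the x axis of plate_a and the x axis of easel_bay0, either way round below 0.15 rad and angle between plate_a's own z axis and vertical below 1.2 rad) and (distance between plate_b and easel_bay1 below 0.012 m and angle between the z axis of plate_b and the z axis of easel_bay1, either way round below 0.12 rad and angle between the x axis of plate_b and the x axis of easel_bay1, either way round below 0.15 rad and angle between plate_b's own z axis and vertical below 1.2 rad)) or ((distance between plate_a and easel_bay1 below 0.012 m and angle between the z axis of plate_a and the z axis of easel_bay1, either way round below 0.12 rad and angle between the x axis of plate_a and the x axis of easel_bay1, either way round below 0.15 rad and angle between plate_a's own z axis and vertical below 1.2 rad) and (distance between plate_b and easel_bay0 below 0.012 m and angle between the z axis of plate_b and the z axis of easel_bay0, either way round below 0.12 rad and angle between the x axis of plate_b and the x axis of easel_bay0, either way round below 0.15 rad and angle between plate_b's own z axis and vertical below 1.2 rad))) and linear speed of each of plate_a, plate_b below 0.02 m/s and angular speed of each of plate_a, plate_b below 0.15 rad/s); the robot touches nothing.
It fails at once if a plate is dropped: it moves faster than 0.7 m/s with no finger on it ((contact force between plate_a and the fingers below 0.05 N and linear speed of plate_a above 0.7 m/s) or (contact force between plate_b and the fingers below 0.05 N and linear speed of plate_b above 0.7 m/s)).
It fails at once if another thing on the table is moved by more than 30 mm (distance of any of spool, cutters, carton, tape, spacer from where it was at the start of the episode above 0.03 m).
It also fails if it takes over 61 s, if anything falls off the work surface, if the arm or the gripper's body presses on something with over 40 N, if the wrist force passes 120 N, or if a joint passes its speed limit or range.

## Robot

A 6-joint arm with a two-finger parallel gripper is mounted at the origin on the work surface; the furniture and walls round the work are solid. World frame = base frame: x ahead of the robot, y to its left, z up, the work surface at z = 0. Lengths are in m, angles in rad, forces in N, time in s.
With the tool pointing down it reaches from about 0.35 to 0.85 m from the base axis. Payload 8.1 kg.
Tool frame: the origin (TCP) lies on the mounting face of the last link; the fingertips stand 173 mm ahead of it and the grasp point (between the pads) lies 155 mm ahead of it; x points along the fingers, z is the direction in which the jaws open and shut, and the axes are right-handed (so a half turn about x gives the same grasp; the last joint's range is limited). The gripper opens to 85 mm and grips with 20 to 120 N. Pads are 22 mm wide; open, the fingers measure 114 mm over their backs; the gripper's body (76 mm by 85 mm) begins 54 mm behind the grasp point. The pads swing forward as they close: fully open they stand 13 mm farther back than shut.
Start: joints at [1.126, 0.13, 1.488, -0, 1.523, -0.085], TCP at [0.211, 0.562, 0.405] pointing down, gripper open.
Joint ranges: [-2.96, 2.96], [-0.89, 2.26], [0.02, 2.5], [-1.34, 4.48], [0, 2.73], [-2.66, 2.66]. Speed limits (rad/s): [2.39, 2.39, 2.79, 3.14, 3.14, 3.14].

## Interface

Orientations are given as [roll, pitch, yaw] about the fixed x, y, z axes, in that order (R = Rz(yaw) Ry(pitch) Rx(roll)).
In Python, from plant import env, cams gives the robot as it stands.
- The arm moves only by the tool drive_tool, never from a script. Its argument "plan" is a list that holds one entry, the list of rows, each a list of 7 numbers: the turn, a rotation vector about the tool's x, y, z in rad, then the shift along the tool's x, y, z in mm, then the finger opening in mm, from 0 to 85.4. In form: [[[ax, ay, az, x, y, z, fingers], ...]]. A call has 1 to 5 rows; each row is the pose to reach, as a shift and turn from the pose commanded when the call began, along the tool's axes at that moment; what a row does not reach only later rows make up. A row lasts 1/10 s, in which the tool goes at most 50 mm and 8.59 degrees, less where a joint would pass 70% of its speed; a pose out of reach is approached as far as the arm can. A call with a gripper value outside its range is refused whole. The fingers move at their own pace and stop on an object; the grip force is fixed at half the most. Time passes only in rows, so rows that repeat a pose let the fingers close. It gives the time, the measured TCP pose, the force and the opening at its end, in the units of the state.
- env.read_state(): the state, without advancing time (a new reading comes with each control period).
- cams.camera(name): name is "scene" or "top"; returns the picture (480x640x3 uint8, red, green, blue); there is no depth.
- cams.calibration(name): a dict with "camera_matrix" (3x3 intrinsics, pixels), "k1" (the pictures are not rectified: a ray, as slopes to the right and down, at radius r is drawn at 1 + k1 r^2 times it, then the intrinsics apply), "R" (3x3) and "t" (3): a world point X has camera coordinates R X + t. Camera axes: x right, y down, z forward; pixel columns grow to the right and rows downward; lengths in m; the calibration is good to about 2 mm. A picture is of the moment at which its call begins. calibration takes no time and is no camera call.
- env.close_job(): hands the job in, once; it reports no verdict.
The state is a dict: "time_s": time; "qpos": joint angles; "qvel": joint speeds; "tau": joint torques, N m; "position": TCP position; "orientation": TCP orientation; "wrist_force": force on the tool from outside, world axes, zero at the start; "ft_torque": the same for the moment, N m; "finger_gap": finger opening in m.
Only numpy, scipy, OpenCV 4.12 (cv2) and the standard library are available. Lean on these libraries where they do the work, as an engineer would, in place of code of your own. Each camera call takes 0.05 s, during which the arm holds its last target.

## Working session

There is one attempt and no reset: what is moved stays moved. The work goes in short steps, Python scripts to look and compute and a tool call to move; the robot and the scene stay as the last step left them, time stands still between calls to the robot, and variables do not carry over. Pictures are saved under pics/ and viewed, and the job is handed in when it is done.

Besides the shell and the picture viewer there is one more tool, called after "Call:" by a JSON object that holds its "name" and its "arguments", one argument or row to a line. drive_tool: Moves the arm, as the interface text tells. Its arguments: {"type":"object","properties":{"plan":{"type":"array"}},"required":["plan"]}

```bash
ls; mkdir -p pics
python3 - <<'E'
from plant import env,cams
import cv2,json
for n in("scene","top"):
    im=cams.camera(n); cv2.imwrite(f"pics/{n}0.png",im[:,:,::-1])
    c=cams.calibration(n); print(n,{k:(v.tolist() if hasattr(v,'tolist') else v) for k,v in c.items()})
print(env.read_state())
E
```

```text
pics
scene {'camera_matrix': [[447.54619298972676, 0.0, 317.67665045744684], [0.0, 447.54619298972676, 246.8745608118731], [0.0, 0.0, 1.0]], 'k1': -0.0021349556852670926, 'R': [[0.7650873526702898, -0.643874023338481, 0.00822100078363661], [-0.37656353881966304, -0.45773741619853897, -0.8054044692224507], [0.522342075670321, 0.6131090440384994, -0.5926685887598714]], 't': [-0.37848306192509784, 0.24098765608911754, 1.1605736139137688]}
top {'camera_matrix': [[458.4406248464071, 0.0, 319.0658848365591], [0.0, 458.4406248464071, 242.30467850107712], [0.0, 0.0, 1.0]], 'k1': -0.11075979865508902, 'R': [[0.015071625059109153, -0.9998485251433281, -0.008704762305145497], [-0.9966843734860708, -0.014326626321265846, -0.08009374149663577], [0.079956899431861, 0.009883043405867655, -0.9967493264037258]], 't': [-0.005483243511101039, 0.4797451149304639, 1.1893311505015616]}
{'time_s': 0.1, 'qpos': array([ 1.12560074e+00,  1.31112384e-01,  1.48916305e+00,  3.40062360e-05,
        1.52294847e+00, -8.54021417e-02]), 'qvel': array([ 0.00019148, -0.00071585, -0.00416201, -0.00161452, -0.00044392,
        0.00100372]), 'tau': array([ 1.24764782e-03, -5.70960760e+01, -5.01934218e+01, -2.31853401e-04,
        8.51502962e-03,  6.28824591e-05]), 'position': array([0.21114003, 0.56141813, 0.40373712]), 'orientation': array([ 3.03537235,  1.56916472, -2.03681173]), 'wrist_force': array([-0.01216376,  0.14624399,  0.01954829]), 'ft_torque': array([ 0.04037341, -0.00896813, -0.06005816]), 'finger_gap': 0.08569770247631678}
```

View pics/scene0.png

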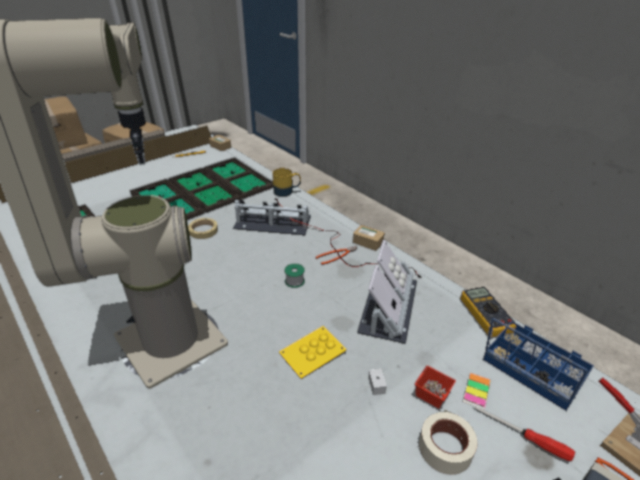

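View pics/top0.png

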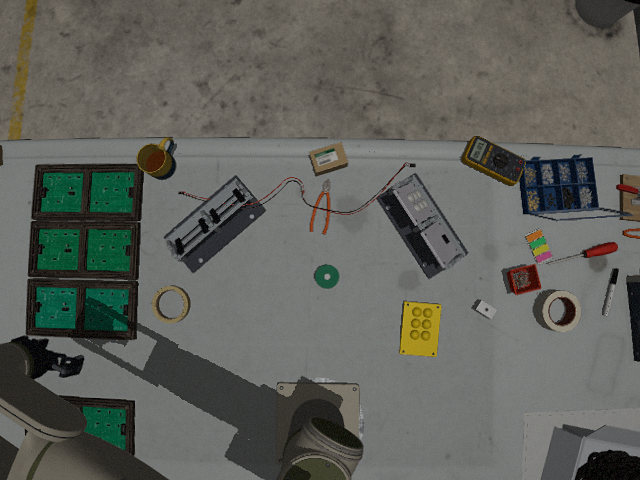

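The top view shows the rack at about (422,226), the easel at about (215,222), the spool at (326,276), the cutters at (320,208) and the carton at (327,158). The yellow decoy lies at (420,328). I'll zoom in on the rack and easel.

```bash
cat > h.py <<'E'
import numpy as np,cv2
from plant import env,cams
from scipy.spatial.transform import Rotation as Ro
def cal(n):
    c=cams.calibration(n); return np.array(c['camera_matrix']),c['k1'],np.array(c['R']),np.array(c['t'])
def proj(n,X):
    K,k,R,t=cal(n); X=np.atleast_2d(X)
    p,_=cv2.projectPoints(X.astype(float).reshape(-1,1,3),cv2.Rodrigues(R)[0],t,K,np.array([k,0,0,0,0.])); return p[:,0]
def ray(n,px):
    K,k,R,t=cal(n)
    u=cv2.undistortPoints(np.atleast_2d(px).astype(float).reshape(-1,1,2),K,np.array([k,0,0,0,0.]))[:,0]
    d=np.c_[u,np.ones(len(u))]@R; return -R.T@t,d/np.linalg.norm(d,axis=1,keepdims=True)
def onz(n,px,z):
    o,d=ray(n,px); return o+d*((z-o[2])/d[:,2])[:,None]
def tri(ps,pt):
    o1,d1=ray('scene',ps);o2,d2=ray('top',pt);out=[];g=[]
    for a,b in zip(d1,d2):
        A=np.c_[a,-b];s=np.linalg.lstsq(A,o2-o1,rcond=None)[0]
        p,q=o1+s[0]*a,o2+s[1]*b; out.append((p+q)/2);g.append(np.linalg.norm(p-q))
    return np.array(out),np.array(g)
E
python3 - <<'E'
import cv2
t=cv2.imread('pics/top0.png');s=cv2.imread('pics/scene0.png')
def c(i,x,y,w,h,f,n): cv2.imwrite(n,cv2.resize(i[y:y+h,x:x+w],None,fx=f,fy=f,interpolation=cv2.INTER_CUBIC))
c(t,370,165,105,120,5,'pics/tr.png');c(t,155,165,120,115,5,'pics/te.png')
c(s,350,235,80,110,5,'pics/sr.png');c(s,225,190,95,55,8,'pics/se.png')
E
```

```text
(no output)
```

View pics/tr.png

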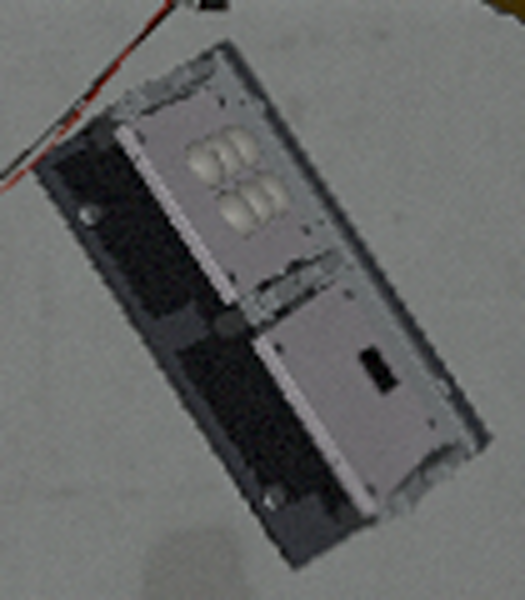

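View pics/te.png

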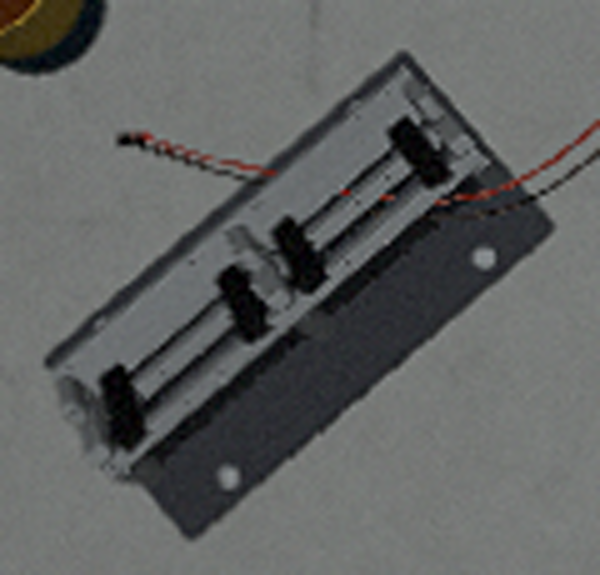

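View pics/sr.png

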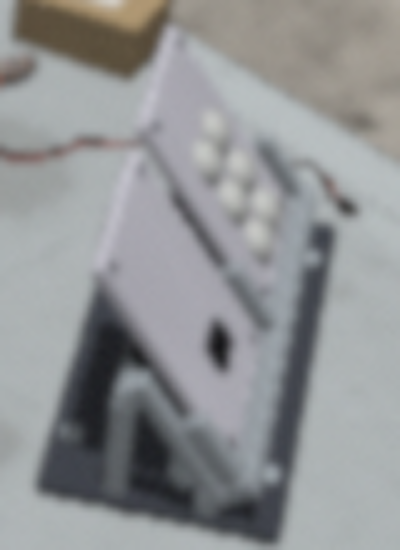

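View pics/se.png

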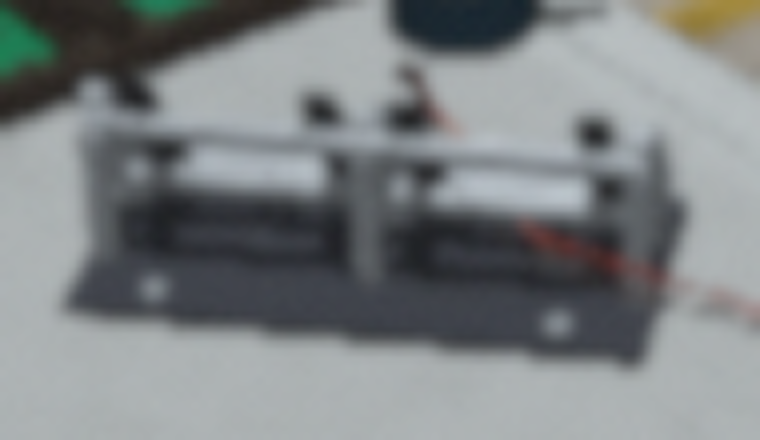

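Run:
```python
import cv2
t=cv2.imread('pics/top0.png');s=cv2.imread('pics/scene0.png')
def c(i,x,y,w,h,f,n):
    o=cv2.resize(i[y:y+h,x:x+w],None,fx=f,fy=f,interpolation=cv2.INTER_LINEAR)
    o=cv2.convertScaleAbs(o,alpha=1.4,beta=10)
    for a in range(0,w,10):
        cv2.line(o,(a*f,0),(a*f,h*f),(0,255,255),1);cv2.putText(o,str(x+a),(a*f,10),0,.35,(0,0,255),1)
    for b in range(0,h,10):
        cv2.line(o,(0,b*f),(w*f,b*f),(0,255,255),1);cv2.putText(o,str(y+b),(0,b*f+10),0,.35,(0,0,255),1)
    cv2.imwrite(n,o)
c(t,372,168,100,60,8,'pics/tr1.png');c(t,372,222,100,60,8,'pics/tr2.png')
c(t,160,170,110,105,5,'pics/te1.png')
c(s,355,235,70,110,5,'pics/sr1.png');c(s,228,195,90,45,8,'pics/se1.png')
```

```text
(no output)
```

View pics/tr1.png

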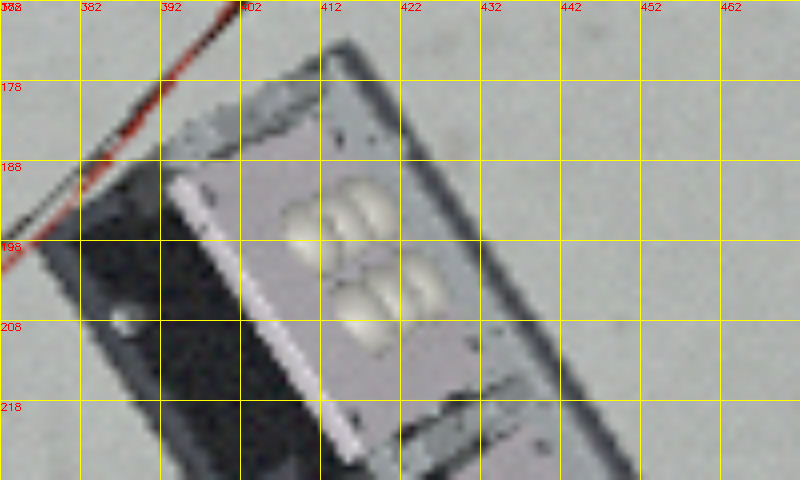

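View pics/tr2.png

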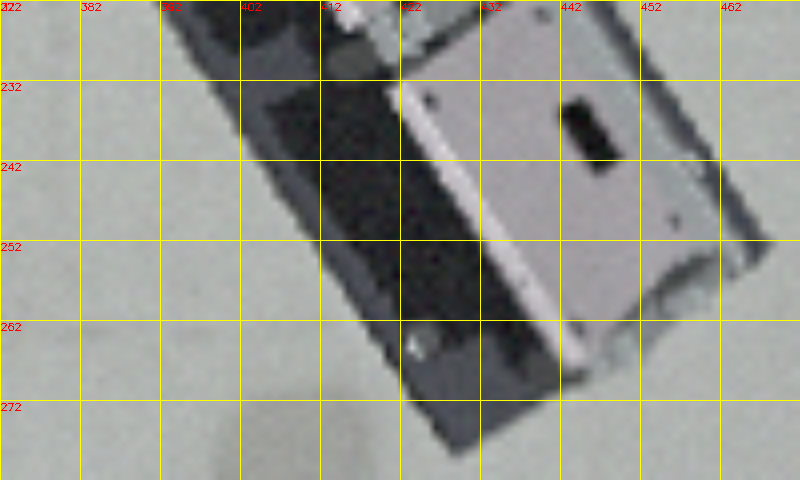

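View pics/te1.png

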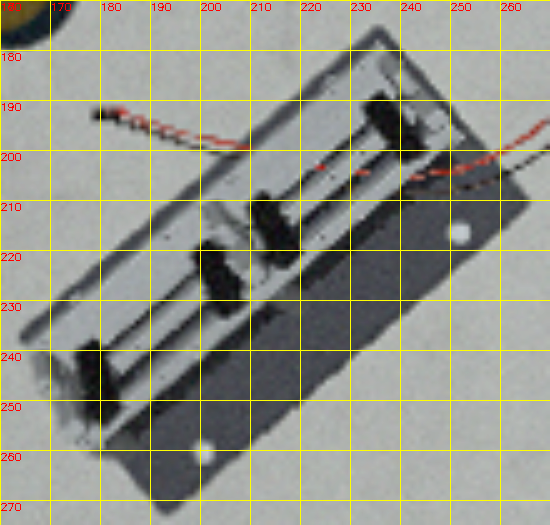

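View pics/sr1.png

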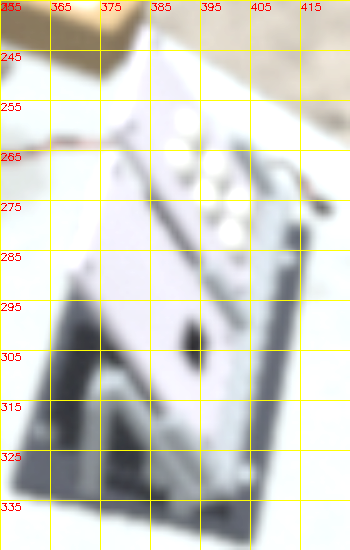

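View pics/se1.png

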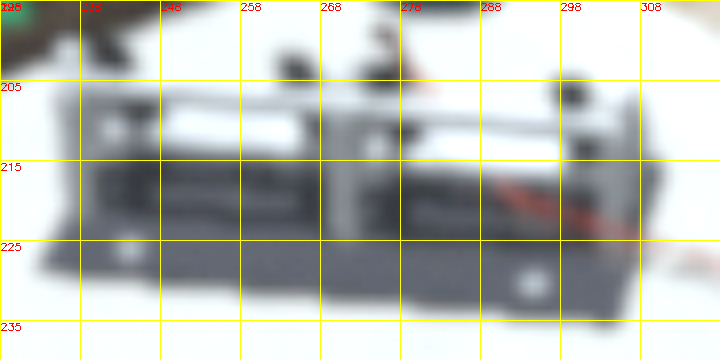

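Run:
```python
from h import *
np.set_printoptions(precision=4,suppress=True)
for nm,P in (('rack',[(415.5,173),(376,199),(429.5,278.5),(468,252)]),('easel',[(235.5,175),(164.5,238),(192.5,273),(265.5,211)])):
    for z in(0,.008):
        X=onz('top',P,z);print(nm,z,X[:,:2].tolist())
        e=np.diff(np.r_[X,X[:1]],axis=0);print(np.linalg.norm(e,axis=1),np.degrees(np.arctan2(e[:,1],e[:,0])), X.mean(0))
        print(proj('scene',X))
print(tri([(357,333),(405,345),(416,280)],[(376+53.5-53.5,199),(429.5,278.5),(468,252)]))
print(tri([(233,229),(304.5,236)],[(192.5,273),(265.5,211)]))
print(tri([(384,240),(369,291)],[(394.,190),(444,268)]))
```

```text
rack 0 [[0.6746751925074299, -0.2583273728077083], [0.6009527903523922, -0.15035283151742865], [0.3884380801871233, -0.2950849183584771], [0.46084810297182977, -0.4004960287632838]]
[0.1307 0.2571 0.1279 0.2568] [ 124.3243 -145.7434  -55.5137   33.619 ] [ 0.5312 -0.2761  0.    ]
[[418.1137 281.6193]
 [375.3398 273.9124]
 [358.8123 333.8309]
 [407.4889 343.964 ]]
rack 0.008 [[0.6727694997594378, -0.25670648447080546], [0.5995290056268003, -0.14943775031840703], [0.3884034599585229, -0.29322375358501157], [0.4603401534720432, -0.39794581346692076]]
[0.1299 0.2554 0.127  0.2551] [ 124.3243 -145.7434  -55.5137   33.619 ] [ 0.5303 -0.2743  0.008 ]
[[417.6594 279.5974]
 [375.0221 271.9537]
 [358.4988 331.334 ]
 [406.9948 341.3736]]
easel 0 [[0.6624580665486871, 0.23280786616598095], [0.4870254047173342, 0.4228934978167603], [0.3934379205560854, 0.34156961927592366], [0.5640640093246415, 0.14774140385427925]]
[0.2587 0.124  0.2582 0.1301] [ 132.7043 -139.0106  -48.6427   40.845 ] [0.5267 0.2863 0.    ]
[[311.8309 215.6604]
 [243.3276 210.5275]
 [233.2032 228.8333]
 [305.5016 235.57  ]]
easel 0.008 [[0.6606322346142075, 0.23121830551009132], [0.48634633963602575, 0.42006138688907013], [0.3933706174100258, 0.33926910564208074], [0.562881358894653, 0.14670790498458866]]
[0.257  0.1232 0.2565 0.1292] [ 132.7043 -139.0106  -48.6427   40.845 ] [0.5258 0.2843 0.008 ]
[[311.7233 214.1638]
 [243.3907 209.0658]
 [233.2967 227.2323]
 [305.4038 233.9202]]
(array([[ 0.6062, -0.1518, -0.2524],
       [ 0.429 , -0.3463, -0.0309],
       [ 0.4664, -0.3604,  0.1827]]), array([0.0943, 0.1178, 0.0481]))
(array([[ 0.3932,  0.342 , -0.0008],
       [ 0.5629,  0.149 , -0.0019]]), array([0.0007, 0.0035]))
(array([[ 0.5959, -0.1754,  0.1452],
       [ 0.412 , -0.2966,  0.1393]]), array([0.0043, 0.0029]))
```

```bash
cat >> h.py <<'E'
def bay(mid,az,side):
    az=np.radians(az);n=np.array([np.cos(az),np.sin(az),0]);l=np.array([-n[1],n[0],0]) # l left of n
    c,s=np.cos(np.radians(55)),np.sin(np.radians(55))
    x=-c*n+s*np.array([0,0,1]);z=s*n+c*np.array([0,0,1]);y=np.cross(z,x)
    return np.array(mid)+l*side*.06,np.c_[x,y,z]
MIDR=np.array([.5264,-.2693,.085]);AZR=-56.
MIDE=np.array([.5206,.2809,.085]);AZE=41.5
def rack(s): return bay(MIDR,AZR,s)
def easel(s): return bay(MIDE,AZE,s)
E
cat > ov.py <<'E'
from h import *
import sys
tag=sys.argv[1]
for n,im in (('top',None),('scene',None)):
    im=cv2.imread(f'pics/{n}{tag}.png')
    f=4
    for nm,fn,(x,y,w,h) in (('r',rack,(365,160,115,125) if n=='top' else (350,230,80,120)),('e',easel,(155,165,120,115) if n=='top' else (225,185,100,60))):
        o=cv2.resize(im[y:y+h,x:x+w],None,fx=f,fy=f,interpolation=cv2.INTER_LINEAR); o=cv2.convertScaleAbs(o,alpha=1.3,beta=10)
        for s in(-1,1):
            p,R=fn(s)
            for zz,col in((.004,(0,255,0)),(-.004,(0,0,255))):
                P=np.array([[.07,.05,zz],[.07,-.05,zz],[-.07,-.05,zz],[-.07,.05,zz]])@R.T+p
                q=((proj(n,P)-[x,y]+.5)*f).astype(np.int32); cv2.polylines(o,[q],True,col,1)
        cv2.imwrite(f'pics/ov_{n}_{nm}{tag}.png',o)
a=[cv2.imread(f'pics/ov_{n}_{m}{tag}.png') for m in 'er' for n in('top','scene')]
H=max(i.shape[0] for i in a)
W=[np.vstack([i,np.zeros((H-i.shape[0],i.shape[1],3),np.uint8)]) for i in a]
cv2.imwrite(f'pics/ovE{tag}.png',np.hstack(W[:2])[:, :800]);cv2.imwrite(f'pics/ovR{tag}.png',np.hstack(W[2:]))
E
python3 ov.py 0
python3 - <<'E'
from h import *
np.set_printoptions(precision=4,suppress=True)
s=onz('top',[(201,260.5),(252,216.5)],0.004);print(s,np.degrees(np.arctan2(*(s[0]-s[1])[[1,0]])))
st=env.read_state();print(Ro.from_euler('xyz',st['orientation']).as_matrix())
E
```

```text
[[0.4274 0.3183 0.004 ]
 [0.5481 0.1833 0.004 ]] 131.81686511016954
[[-0.0007 -0.936   0.3521]
 [-0.0015  0.3521  0.936 ]
 [-1.      0.0002 -0.0016]]
```

View pics/ovE0.png

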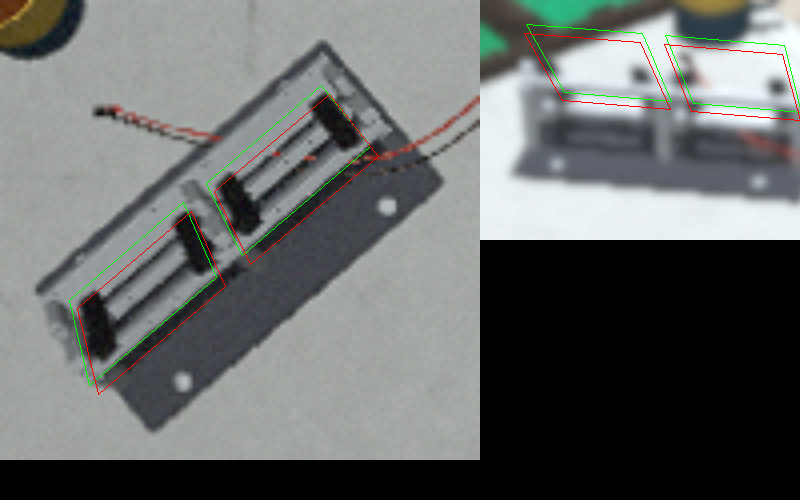

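View pics/ovR0.png

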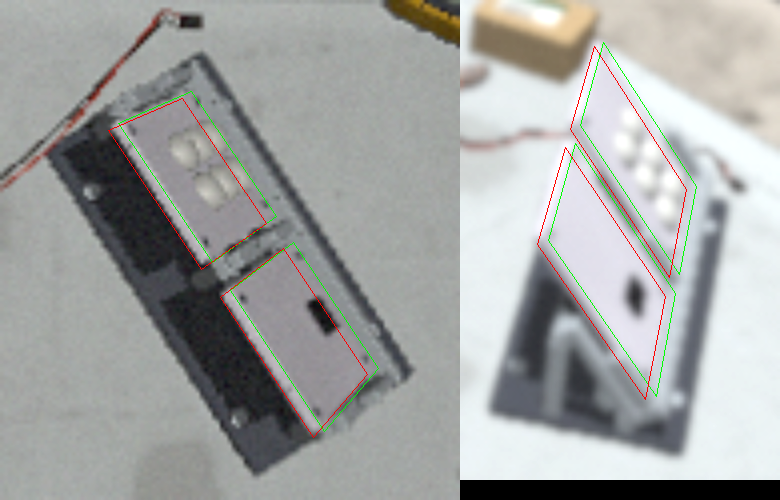

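Run:
```python
from h import *
np.set_printoptions(precision=4,suppress=True)
pads=[(179,246),(203.2,225),(214.5,216),(239.5,195)]
for z in (.05,.062,.08):
    X=onz('top',pads,z)-MIDE
    az=np.radians(AZE);n=np.array([np.cos(az),np.sin(az),0]);l=np.array([-n[1],n[0],0])
    print(z,X@n,X@l)
for s in(1,-1):
    p,R=easel(s); print(proj('top',np.array([[-.0275,.04,-.004],[-.0275,-.04,-.004]])@R.T+p))
    print(proj('scene',np.array([[.015,.04,-.004],[.015,-.04,-.004],[-.07,.04,-.004],[-.07,-.04,-.004]])@R.T+p))
```

```text
0.05 [0.0125 0.013  0.0118 0.0113] [ 0.1019  0.0185 -0.0191 -0.104 ]
0.062 [0.0093 0.0099 0.0086 0.0082] [ 0.0996  0.017  -0.0202 -0.1042]
0.08 [0.0046 0.0051 0.0039 0.0035] [ 0.0961  0.0147 -0.0219 -0.1046]
[[201.8597 225.0818]
 [178.3365 245.231 ]]
[[264.8918 201.8527]
 [242.3577 199.9621]
 [269.3121 211.6796]
 [247.8605 209.827 ]]
[[237.3142 194.9465]
 [213.665  215.017 ]]
[[299.1965 204.7317]
 [276.259  202.8066]
 [301.9446 214.4984]
 [280.1285 212.6138]]
```

```bash
sed -i 's/^MIDE=.*/MIDE=np.array([.5204,.2785,.085]);AZE=41.5/' h.py
cat >> h.py <<'E'
import json
def pose():
    st=env.read_state()
    open('log.jsonl','a').write(json.dumps({k:np.asarray(st[k]).tolist() for k in('qpos','position','orientation')})+'\n')
    return st,np.array(st['position']),Ro.from_euler('xyz',st['orientation'])
def grasp(b,sgn,up,nrm=0,lat=0,g=.155):
    """TCP pose; up=grasp point above plate centre along slope; nrm out of bed; sgn: tool z = sgn*plate normal"""
    p,R=b; X=-R[:,0];Z=sgn*R[:,2];Y=np.cross(Z,X)
    return p+R[:,0]*(up+g)+R[:,2]*nrm+R[:,1]*lat, Ro.from_matrix(np.c_[X,Y,Z])
def rel(tp,tR):
    st,p,R=pose()
    rv=(R.inv()*tR).as_rotvec(); d=R.inv().apply(tp-p)*1000
    print('t',round(st['time_s'],2),'q',np.round(st['qpos'],3),'p',np.round(p,4),'F',np.round(st['wrist_force'],1),'gap',round(st['finger_gap'],4))
    print('  rot',np.round(rv,3),'deg',round(np.degrees(np.linalg.norm(rv)),1),'shift',np.round(d,1),'tgt',np.round(tp,4))
E
python3 - <<'E'
from h import *
print('rackhi'); rel(*grasp(rack(1),1,.05,0.12))
t,R=grasp(rack(1),1,.05,.0); rel(np.array([.42,.20,.45]),R)
rel(np.array([.42,-.05,.45]),R)
E
```

```text
rackhi
t 0.1 q [ 1.126  0.131  1.489  0.     1.523 -0.085] p [0.2111 0.5614 0.4037] F [-0.   0.1  0. ] gap 0.0857
  rot [ 2.108 -0.344 -0.663] deg 128.1 shift [  82.9 -606.6 -606.3] tgt [ 0.5654 -0.2198  0.3218]
t 0.1 q [ 1.126  0.131  1.489  0.     1.523 -0.085] p [0.2111 0.5614 0.4037] F [-0.   0.1  0. ] gap 0.0857
  rot [ 2.108 -0.344 -0.663] deg 128.1 shift [ -45.9 -322.7 -264.8] tgt [0.42 0.2  0.45]
t 0.1 q [ 1.126  0.131  1.489  0.     1.523 -0.085] p [0.2111 0.5614 0.4037] F [-0.   0.1  0. ] gap 0.0857
  rot [ 2.108 -0.344 -0.663] deg 128.1 shift [ -45.5 -410.7 -498.8] tgt [ 0.42 -0.05  0.45]
```

Call:
{"name": "drive_tool", "arguments": {
  "plan": [
    [[0.15,0,0,-20,-40,-20,60],[0.3,-0.04,-0.08,-40,-80,-45,50],[0.44,-0.07,-0.14,-45,-120,-75,40],[0.58,-0.09,-0.18,-45,-160,-105,30],[0.7,-0.11,-0.22,-45,-200,-140,30]]
  ]
}}

```text
time_s: 0.6
position: [0.3477, 0.3625, 0.4498]
orientation: [-0.754, 1.329, -0.247]
wrist_force: [0.6, -0.5, -0.4]
finger_gap: 0.0301
```

Run:
```python
from h import *
print('rackhi');
t,R=grasp(rack(1),1,.05,.0); rel(np.array([.42,.10,.45]),R)
rel(np.array([.46,-.12,.42]),R)
```

```text
rackhi
t 0.6 q [ 0.783 -0.209  1.747 -0.208  1.479  0.282] p [0.3477 0.3625 0.4498] F [ 0.6 -0.5 -0.4] gap 0.0301
  rot [ 1.407 -0.231 -0.44 ] deg 85.5 shift [  31.9 -262.   -66.9] tgt [0.42 0.1  0.45]
t 0.6 q [ 0.783 -0.209  1.747 -0.208  1.479  0.282] p [0.3477 0.3625 0.4498] F [ 0.6 -0.5 -0.4] gap 0.0301
  rot [ 1.407 -0.231 -0.44 ] deg 85.5 shift [  83.2 -467.  -145.8] tgt [ 0.46 -0.12  0.42]
```

Call:
{"name": "drive_tool", "arguments": {
  "plan": [
    [[0.14,-0.02,-0.04,6,-45,-10,30],[0.28,-0.04,-0.08,12,-90,-20,30],[0.42,-0.07,-0.13,20,-135,-30,30],[0.56,-0.09,-0.17,26,-180,-42,30],[0.7,-0.11,-0.22,30,-230,-60,30]]
  ]
}}

```text
time_s: 1.1
position: [0.4104, 0.1349, 0.447]
orientation: [-0.395, 1.119, -0.611]
wrist_force: [0.8, -0.3, 0.6]
finger_gap: 0.0295
```

Run:
```python
from h import *
t,R=grasp(rack(1),1,.05,.0); 
rel(np.array([.46,-.12,.42]),R)
rel(t,R)
```

```text
t 1.1 q [ 0.358 -0.484  1.99  -0.375  1.381  0.598] p [0.4104 0.1349 0.447 ] F [ 0.8 -0.3  0.6] gap 0.0295
  rot [ 0.709 -0.12  -0.217] deg 43.0 shift [ 105.8 -226.6   74.8] tgt [ 0.46 -0.12  0.42]
t 1.1 q [ 0.358 -0.484  1.99  -0.375  1.381  0.598] p [0.4104 0.1349 0.447 ] F [ 0.8 -0.3  0.6] gap 0.0295
  rot [ 0.709 -0.12  -0.217] deg 43.0 shift [ 278.7 -203.6   55.9] tgt [ 0.5104 -0.1383  0.2529]
```

Call:
{"name": "drive_tool", "arguments": {
  "plan": [
    [[0.14,-0.024,-0.043,20,-45,15,30],[0.28,-0.05,-0.09,40,-90,30,30],[0.42,-0.07,-0.13,60,-135,45,30],[0.57,-0.1,-0.17,85,-180,60,30],[0.709,-0.12,-0.217,106,-220,75,30]]
  ]
}}

```text
time_s: 1.6
position: [0.4614, -0.1085, 0.4197]
orientation: [-0.001, 0.96, -0.972]
wrist_force: [1.0, 0.8, -0.3]
finger_gap: 0.0301
```

Run:
```python
from h import *
for u in (.05,.09): 
  t,R=grasp(rack(1),1,u,.0); rel(t,R)
L=[json.loads(l) for l in open('log.jsonl')]
from scipy.optimize import least_squares
# model: Rz(q1) * [a1, b, h] ; Ry(q2); L2 up ; Ry(q3); elbow a3 ; forearm Rx(q4); wrist Ry(q5) ; Rx(q6) tool
def fk(q,p):
    a1,b,h,L2,a3,L3,d6=p
    R=Ro.from_euler('z',q[0]); x=R.apply([a1,b,h])
    R=R*Ro.from_euler('y',q[1]); x=x+R.apply([0,0,L2])
    R=R*Ro.from_euler('y',q[2]); x=x+R.apply([0,0,0])+R.apply([a3,0,0])
    x=x+R.apply([0,0,L3]); R=R*Ro.from_euler('z',q[3])
    R=R*Ro.from_euler('y',q[4]); x=x+R.apply([0,0,d6]); R=R*Ro.from_euler('z',q[5])
    return x,R
seen={json.dumps(l['qpos'])[:40]:l for l in L}.values()
f=lambda p: np.concatenate([fk(l['qpos'],p)[0]-l['position'] for l in seen])
r=least_squares(f,[0,-.05,.3,.4,0,.4,.1]); print(r.x,r.cost,np.abs(r.fun).max())
for l in seen:
    print(np.round((fk(l['qpos'],r.x)[1].inv()*Ro.from_euler('xyz',l['orientation'])).as_rotvec(),3))
```

```text
t 1.6 q [-0.173 -0.433  2.031 -0.471  1.135  0.911] p [ 0.4614 -0.1085  0.4197] F [ 1.   0.8 -0.3] gap 0.0301
  rot [ 0.005 -0.    -0.003] deg 0.3 shift [166.6  23.7 -52.9] tgt [ 0.5104 -0.1383  0.2529]
t 1.6 q [-0.173 -0.433  2.031 -0.471  1.135  0.911] p [ 0.4614 -0.1085  0.4197] F [ 1.   0.8 -0.3] gap 0.0301
  rot [ 0.005 -0.    -0.003] deg 0.3 shift [126.6  23.8 -52.9] tgt [ 0.4976 -0.1192  0.2857]
[5.37555826e-09 5.11999999e-02 3.18100004e-01 3.69100000e-01
 6.16000054e-02 5.53399994e-01 1.91400000e-01] 7.818505243631098e-19 6.874905644771445e-10
[-0.    -1.571 -0.   ]
[-0.    -1.571 -0.   ]
[-0.    -1.571 -0.   ]
[-0.    -1.571  0.   ]
```

```bash
cat >> h.py <<'E'
from scipy.optimize import least_squares
KP=[0,.0512,.3181,.3691,.0616,.5534,.1914]
LO=[-2.96,-.89,.02,-1.34,0,-2.66];HI=[2.96,2.26,2.5,4.48,2.73,2.66]
def fk(q,p=KP):
    a1,b,h,L2,a3,L3,d6=p
    R=Ro.from_euler('z',q[0]); x=R.apply([a1,b,h])
    R=R*Ro.from_euler('y',q[1]); x=x+R.apply([0,0,L2])
    R=R*Ro.from_euler('y',q[2]); x=x+R.apply([a3,0,L3]); R=R*Ro.from_euler('z',q[3])
    R=R*Ro.from_euler('y',q[4]); x=x+R.apply([0,0,d6]); R=R*Ro.from_euler('z',q[5])
    return x,R*Ro.from_rotvec([0,-np.pi/2,0])
def ik(tp,tR,q0=(0,-.4,2,-.3,1.1,0)):
    f=lambda q:np.r_[fk(q)[0]-tp,.3*(fk(q)[1].inv()*tR).as_rotvec()]
    best=None
    for q6 in(-2,-1,0,1,2):
        q=np.array(q0,float);q[5]=q6
        r=least_squares(f,np.clip(q,LO,HI),bounds=(LO,HI))
        if best is None or r.cost<best.cost-1e-9:best=r
    return best.x,best.cost
E
python3 - <<'E'
from h import *
np.set_printoptions(precision=3,suppress=True)
for nm,f in(('rack',rack),('easel',easel)):
  for s in(1,-1):
    for sg in(1,-1):
      for u,n in((.05,0),(.05,.03),(.16,.03)): print(nm,s,sg,u,n,*ik(*grasp(f(s),sg,u,n)))
E
```

```text
rack 1 1 0.05 0 [-0.219 -0.095  2.074 -0.592  0.786  1.104] 8.918176257209055e-18
rack 1 1 0.05 0.03 [-0.255 -0.076  2.02  -0.559  0.796  1.038] 8.540813149788274e-20
rack 1 1 0.16 0.03 [-0.156 -0.305  2.043 -0.515  1.022  1.009] 3.802226855644558e-26
rack 1 -1 0.05 0 [-0.219 -0.095  2.074 -0.592  0.786 -2.038] 4.71166633848934e-21
rack 1 -1 0.05 0.03 [-0.255 -0.076  2.02  -0.559  0.796 -2.103] 1.3345283958663937e-22
rack 1 -1 0.16 0.03 [-0.156 -0.305  2.043 -0.515  1.022 -2.132] 6.812807481740238e-17
rack -1 1 0.05 0 [-0.456 -0.365  2.297 -0.451  0.716  0.79 ] 1.451582434229028e-21
rack -1 1 0.05 0.03 [-0.488 -0.325  2.233 -0.419  0.725  0.733] 1.691310301437206e-24
rack -1 1 0.16 0.03 [-0.398 -0.615  2.26  -0.382  1.001  0.705] 2.2605699018742396e-28
rack -1 -1 0.05 0 [-0.456 -0.365  2.297 -0.451  0.716 -2.352] 8.643409670664338e-24
rack -1 -1 0.05 0.03 [-0.488 -0.325  2.233 -0.419  0.725 -2.408] 2.4974099276864412e-26
rack -1 -1 0.16 0.03 [-0.398 -0.615  2.26  -0.382  1.001 -2.436] 1.0837310891711714e-25
easel 1 1 0.05 0 [ 0.363 -0.412  2.331  0.332  0.67  -0.564] 2.25450026976674
[... 258 characters left out ...]
5e-19
easel 1 -1 0.05 0.03 [ 0.386 -0.354  2.254  0.307  0.681  2.62 ] 1.0149149950755037e-19
easel 1 -1 0.16 0.03 [ 0.32  -0.697  2.308  0.276  0.976  2.647] 1.9480814788437867e-15
easel -1 1 0.05 0 [ 0.081 -0.258  2.215  0.531  0.748 -0.957] 1.5884614539021887e-25
easel -1 1 0.05 0.03 [ 0.116 -0.218  2.146  0.498  0.756 -0.895] 2.896463205975827e-25
easel -1 1 0.16 0.03 [ 0.017 -0.513  2.195  0.453  1.019 -0.861] 2.017196618845241e-15
easel -1 -1 0.05 0 [ 0.081 -0.258  2.215  0.531  0.748  2.184] 2.459418931032153e-16
easel -1 -1 0.05 0.03 [ 0.116 -0.218  2.146  0.498  0.756  2.246] 1.90361763498806e-26
easel -1 -1 0.16 0.03 [ 0.017 -0.513  2.195  0.453  1.019  2.281] 6.228425554788235e-24
```

Call:
{"name": "drive_tool", "arguments": {
  "plan": [
    [[0,0,0,30,12,-27,30],[0,0,0,60,24,-53,30],[0.005,0,-0.003,90,24,-53,30],[0.005,0,-0.003,120,24,-53,30],[0.005,0,-0.003,126,24,-53,30]]
  ]
}}

```text
time_s: 2.1
position: [0.4963, -0.1172, 0.2823]
orientation: [-0.012, 0.966, -0.983]
wrist_force: [-1.3, 0.3, -0.3]
finger_gap: 0.0299
```

```bash
cat > snap.py <<'E'
from h import *
import sys
tag=sys.argv[1]
for n in('top','scene'): cv2.imwrite(f'pics/{n}{tag}.png',cams.camera(n)[:,:,::-1])
E
python3 snap.py 1
python3 - <<'E'
from h import *
t,R=grasp(rack(1),1,.052,.0); rel(t,R)
a=cv2.imread('pics/top1.png')[160:290,360:490];b=cv2.imread('pics/scene1.png')[180:310,330:460]
cv2.imwrite('pics/c1.png',cv2.resize(np.hstack([a,b]),None,fx=3,fy=3,interpolation=cv2.INTER_CUBIC))
E
```

```text
t 2.2 q [-0.177 -0.189  2.091 -0.565  0.873  1.083] p [ 0.4969 -0.1168  0.285 ] F [ 0.2 -0.1 -0.3] gap 0.0301
  rot [ 0.006 -0.004  0.001] deg 0.4 shift [38.8 -0.8  2.5] tgt [ 0.5097 -0.1373  0.2546]
```

View pics/c1.png

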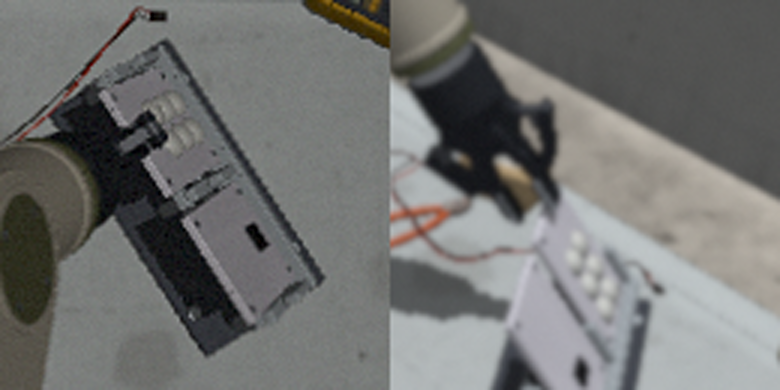

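In the top crop the two fingertips straddle the plate's upper edge at about (142,133). The scene crop agrees, with fingers at (515,210) and (550,195) and the edge at (540,215). I'll advance down the slope.

Call:
{"name": "drive_tool", "arguments": {
  "plan": [
    [[0.004,-0.004,0,10,-1,2,30],[0.004,-0.004,0,20,-1,2,30],[0.004,-0.004,0,30,-1,2,30],[0.004,-0.004,0,39,-1,2,30],[0.004,-0.004,0,39,-1,2,30]]
  ]
}}

```text
time_s: 2.7
position: [0.5098, -0.1373, 0.2541]
orientation: [-0.003, 0.959, -0.978]
wrist_force: [-1.9, -0.0, -0.6]
finger_gap: 0.0303
```

Call:
{"name": "drive_tool", "arguments": {
  "plan": [
    [[0,0,0,0,0,0,20],[0,0,0,0,0,0,14],[0,0,0,0,0,0,11],[0,0,0,0,0,0,9],[0,0,0,0,0,0,9]]
  ]
}}

```text
time_s: 3.2
position: [0.5102, -0.1369, 0.2558]
orientation: [0.0, 0.957, -0.975]
wrist_force: [-0.3, -0.8, -0.7]
finger_gap: 0.0092
```

Run:
```python
from h import *
t,R=grasp(rack(1),1,.052,.0); rel(t,R)
```

```text
t 3.2 q [-0.215 -0.102  2.074 -0.592  0.79   1.103] p [ 0.5102 -0.1369  0.2558] F [-0.3 -0.8 -0.7] gap 0.0092
  rot [ 0.002  0.003 -0.001] deg 0.2 shift [ 1.1 -0.6 -0.6] tgt [ 0.5097 -0.1373  0.2546]
```

Call:
{"name": "drive_tool", "arguments": {
  "plan": [
    [[0,0,0,0,0,0,7],[0,0,0,0,0,0,0],[0,0,0,0,0,0,0],[0,0,0,0,0,0,0]]
  ]
}}

```text
time_s: 3.6
position: [0.5102, -0.1369, 0.256]
orientation: [0.0, 0.957, -0.975]
wrist_force: [-2.9, 2.7, 5.5]
finger_gap: 0.0076
```

Run:
```python
from h import *
t,R=grasp(rack(1),1,.052,.0); rel(t,R)
```

```text
t 3.6 q [-0.215 -0.102  2.074 -0.593  0.79   1.103] p [ 0.5102 -0.1369  0.256 ] F [-2.9  2.7  5.5] gap 0.0076
  rot [ 0.002  0.003 -0.001] deg 0.2 shift [ 1.2 -0.6 -0.7] tgt [ 0.5097 -0.1373  0.2546]
```

Call:
{"name": "drive_tool", "arguments": {
  "plan": [
    [[0,0,0,-2,0,4,0],[0,0,0,-3,0,12,0],[0,0,0,-4,0,20,0],[0,0,0,-5,0,28,0],[0,0,0,-8,0,32,0]]
  ]
}}

```text
time_s: 4.1
position: [0.5227, -0.1556, 0.2813]
orientation: [0.0, 0.957, -0.976]
wrist_force: [-0.7, -1.4, -1.3]
finger_gap: 0.0074
```

Call:
{"name": "drive_tool", "arguments": {
  "plan": [
    [[0,0,0,-25,0,0,0],[0,0,0,-50,0,0,0],[0,0,0,-80,0,0,0],[0,0,0,-110,0,0,0],[0,0,0,-140,0,0,0]]
  ]
}}

```text
time_s: 4.6
position: [0.4764, -0.0877, 0.3962]
orientation: [0.0, 0.958, -0.976]
wrist_force: [0.7, 0.6, -1.7]
finger_gap: 0.0073
```

```bash
python3 snap.py 2
python3 - <<'E'
from h import *
t,R=grasp(easel(1),1,.052,.14); rel(t,R)
rel(np.array([.43,.0,.42]),Ro.from_matrix(np.eye(3))*R)
t,R=grasp(easel(-1),1,.052,.14); rel(t,R)
E
```

```text
t 4.7 q [-0.114 -0.376  2.026 -0.509  1.109  1.003] p [ 0.4775 -0.0872  0.3999] F [ 1.2  0.3 -1.5] gap 0.0076
  rot [-1.39   0.01   0.976] deg 97.3 shift [-141.5  229.  -313.3] tgt [0.4776 0.3208 0.3349]
t 4.7 q [-0.114 -0.376  2.026 -0.509  1.109  1.003] p [ 0.4775 -0.0872  0.3999] F [ 1.2  0.3 -1.5] gap 0.0076
  rot [-1.39   0.01   0.976] deg 97.3 shift [-73.6   9.8 -68.9] tgt [0.43 0.   0.42]
t 4.7 q [-0.114 -0.376  2.026 -0.509  1.109  1.003] p [ 0.4775 -0.0872  0.3999] F [ 1.2  0.3 -1.5] gap 0.0076
  rot [-1.39   0.01   0.976] deg 97.3 shift [ -72.4  244.3 -216.4] tgt [0.5571 0.2309 0.3349]
```

View pics/scene2.png

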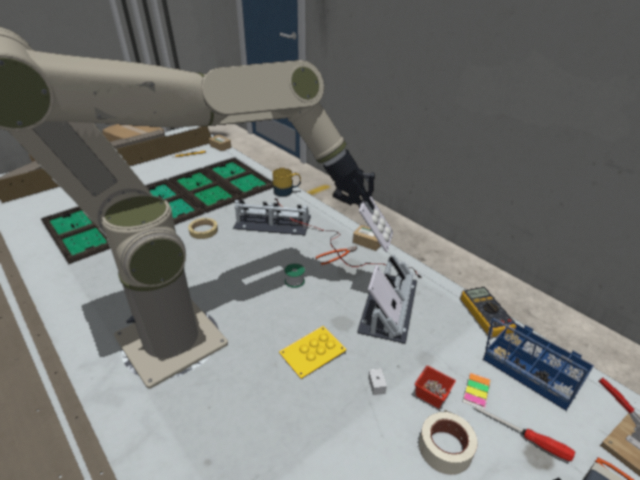

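```bash
cat >> h.py <<'E'
def rows(tp,tR,nrows,upto=5,grip=0):
    st,p,R=pose(); rv=(R.inv()*tR).as_rotvec(); d=R.inv().apply(np.array(tp)-p)*1000
    for i in range(1,upto+1):
        a=min(1,i/nrows); print([*np.round(rv*a,3).tolist(),*np.round(d*a).tolist(),grip])
E
python3 - <<'E'
from h import *
t,R=grasp(easel(1),1,.052,.14); t[2]=.42
rows(t,R,14)
E
```

```text
[-0.099, 0.001, 0.07, -15.0, 16.0, -19.0, 0]
[-0.199, 0.001, 0.139, -30.0, 33.0, -38.0, 0]
[-0.298, 0.002, 0.209, -45.0, 49.0, -57.0, 0]
[-0.397, 0.003, 0.279, -60.0, 66.0, -75.0, 0]
[-0.496, 0.004, 0.349, -75.0, 82.0, -94.0, 0]
```

Call:
{"name": "drive_tool", "arguments": {
  "plan": [
    [[-0.1,0,0.07,-15,16,-19,0],[-0.2,0,0.14,-30,33,-38,0],[-0.3,0,0.21,-45,49,-57,0],[-0.4,0,0.28,-60,66,-75,0],[-0.5,0,0.35,-75,82,-94,0]]
  ]
}}

```text
time_s: 5.2
position: [0.4776, 0.058, 0.4013]
orientation: [-0.004, 0.959, -0.364]
wrist_force: [0.4, -0.3, -1.6]
finger_gap: 0.0069
```

Run:
```python
from h import *
t,R=grasp(easel(1),1,.052,.14); t[2]=.42
rel(t,R);rows(t,R,9)
```

```text
t 5.2 q [ 0.121 -0.466  2.088 -0.326  0.989  0.587] p [0.4776 0.058  0.4013] F [ 0.4 -0.3 -1.6] gap 0.0069
  rot [-0.887 -0.     0.625] deg 62.2 shift [-69.  245.8 -64.7] tgt [0.4776 0.3208 0.42  ]
[-0.099, -0.0, 0.069, -8.0, 27.0, -7.0, 0]
[-0.197, -0.0, 0.139, -15.0, 55.0, -14.0, 0]
[-0.296, -0.0, 0.208, -23.0, 82.0, -22.0, 0]
[-0.394, -0.0, 0.278, -31.0, 109.0, -29.0, 0]
[-0.493, -0.0, 0.347, -38.0, 137.0, -36.0, 0]
```

Call:
{"name": "drive_tool", "arguments": {
  "plan": [
    [[-0.1,0,0.07,-8,27,-7,0],[-0.2,0,0.14,-15,55,-14,0],[-0.3,0,0.21,-23,82,-22,0],[-0.4,0,0.28,-31,109,-29,0],[-0.49,0,0.347,-38,137,-36,0]]
  ]
}}

```text
time_s: 5.7
position: [0.4786, 0.2043, 0.4114]
orientation: [0.0, 0.959, 0.24]
wrist_force: [-0.3, -0.5, -0.9]
finger_gap: 0.0073
```

Run:
```python
from h import *
t,R=grasp(easel(1),1,.052,.14); t[2]=.38
rel(t,R);rows(t,R,5)
```

```text
t 5.7 q [ 0.322 -0.389  2.014 -0.06   0.907  0.105] p [0.4786 0.2043 0.4114] F [-0.3 -0.5 -0.9] gap 0.0073
  rot [-0.397  0.001  0.278] deg 27.8 shift [ 41.1 113.3   3.8] tgt [0.4776 0.3208 0.38  ]
[-0.079, 0.0, 0.056, 8.0, 23.0, 1.0, 0]
[-0.159, 0.0, 0.111, 16.0, 45.0, 2.0, 0]
[-0.238, 0.001, 0.167, 25.0, 68.0, 2.0, 0]
[-0.318, 0.001, 0.222, 33.0, 91.0, 3.0, 0]
[-0.397, 0.001, 0.278, 41.0, 113.0, 4.0, 0]
```

Call:
{"name": "drive_tool", "arguments": {
  "plan": [
    [[-0.08,0,0.056,8,23,1,0],[-0.16,0,0.111,16,45,2,0],[-0.24,0,0.167,25,68,2,0],[-0.32,0,0.222,33,91,3,0],[-0.397,0,0.278,41,113,4,0]]
  ]
}}

```text
time_s: 6.2
position: [0.4784, 0.3202, 0.3795]
orientation: [-0.001, 0.96, 0.723]
wrist_force: [-0.1, -0.1, -1.7]
finger_gap: 0.0073
```

```bash
python3 snap.py 3
python3 - <<'E'
from h import *
t,R=grasp(easel(1),1,.060,.04)
rel(t,R);rows(t,R,5)
E
python3 ov.py 3
```

```text
t 6.3 q [ 0.45  -0.199  1.922  0.211  0.839 -0.368] p [0.4781 0.3208 0.3784] F [ 0.1 -0.8 -0.8] gap 0.0071
  rot [-0.001 -0.002 -0.001] deg 0.1 shift [ 2.770e+01  1.000e-01 -1.253e+02] tgt [0.4128 0.2634 0.2841]
[-0.0, -0.0, -0.0, 6.0, 0.0, -25.0, 0]
[-0.0, -0.001, -0.0, 11.0, 0.0, -50.0, 0]
[-0.001, -0.001, -0.0, 17.0, 0.0, -75.0, 0]
[-0.001, -0.001, -0.0, 22.0, 0.0, -100.0, 0]
[-0.001, -0.002, -0.001, 28.0, 0.0, -125.0, 0]
```

View pics/ovE3.png

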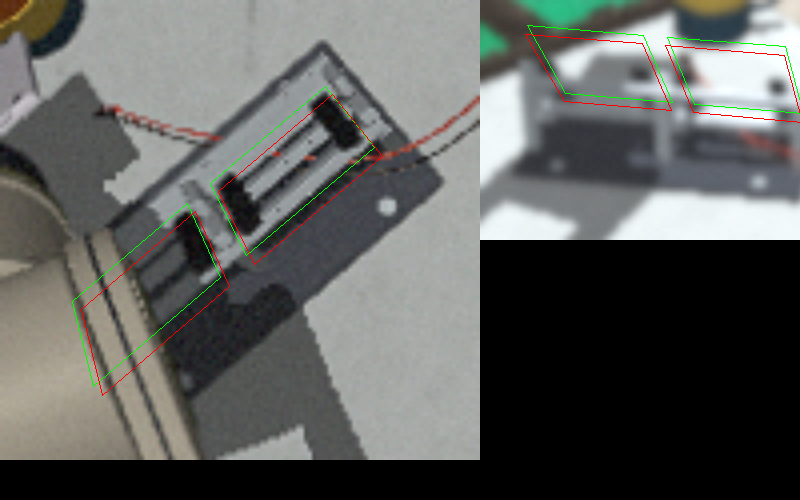

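Call:
{"name": "drive_tool", "arguments": {
  "plan": [
    [[0,0,0,6,0,-25,0],[0,0,0,11,0,-50,0],[0,0,0,17,0,-75,0],[0,-0.001,0,22,0,-100,0],[0,-0.002,-0.001,28,0,-125,0]]
  ]
}}

```text
time_s: 6.8
position: [0.4131, 0.2617, 0.2849]
orientation: [-0.003, 0.957, 0.715]
wrist_force: [-0.1, -0.2, -0.8]
finger_gap: 0.0073
```

```bash
python3 snap.py 4
python3 - <<'E'
from h import *
t,R=grasp(easel(1),1,.060,.02)
rel(t,R)
a=cv2.imread('pics/top4.png')[160:290,150:280];b=cv2.imread('pics/scene4.png')[130:260,210:340]
cv2.imwrite('pics/c4.png',cv2.resize(np.hstack([a,b]),None,fx=3,fy=3,interpolation=cv2.INTER_CUBIC))
E
```

```text
t 6.9 q [ 0.386 -0.372  2.244  0.29   0.71  -0.498] p [0.4112 0.2609 0.2815] F [-0.9  0.5 -2.2] gap 0.0077
  rot [-0.006 -0.004  0.003] deg 0.4 shift [ -0.4   0.7 -16.2] tgt [0.4006 0.2526 0.2726]
```

View pics/c4.png

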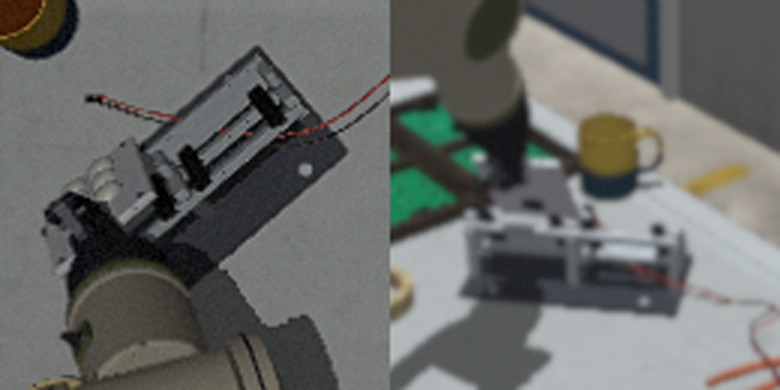

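```bash
cat > held.py <<'E'
from h import *
import sys
# predicted plate outline given TCP pose; args tag up sgn
tag=sys.argv[1];up=float(sys.argv[2]);sg=float(sys.argv[3]);bx=[int(v) for v in sys.argv[4].split(',')];bs=[int(v) for v in sys.argv[5].split(',')]
st,p,R=pose();M=R.as_matrix()
c=p+M[:,0]*(.155+up);A=np.c_[-M[:,0],np.cross(sg*M[:,2],-M[:,0]),sg*M[:,2]]
out=[]
for n,(x,y) in(('top',bx),('scene',bs)):
    o=cv2.resize(cv2.imread(f'pics/{n}{tag}.png')[y:y+120,x:x+120],None,fx=3.3,fy=3.3,interpolation=cv2.INTER_LINEAR)
    for zz,col in((.004,(0,255,0)),(-.004,(0,0,255))):
        P=np.array([[.07,.05,zz],[.07,-.05,zz],[-.07,-.05,zz],[-.07,.05,zz]])@A.T+c
        q=((proj(n,P)-[x,y]+.5)*3.3).astype(np.int32); cv2.polylines(o,[q],True,col,1)
    out.append(o)
cv2.imwrite(f'pics/held{tag}.png',np.hstack(out))
E
python3 held.py 4 .053 1 150,160 210,140
```

```text
(no output)
```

View pics/held4.png

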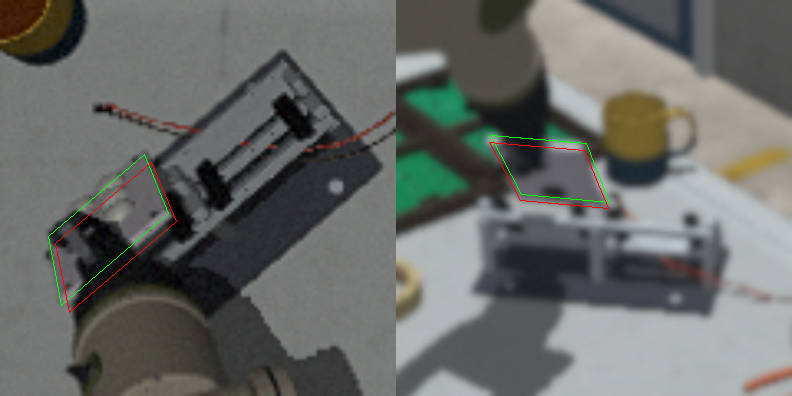

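Call:
{"name": "drive_tool", "arguments": {
  "plan": [
    [[-0.004,-0.003,0.002,0,1,-8,0],[-0.006,-0.004,0.003,0,1,-16,0],[-0.006,-0.004,0.003,0,1,-22,0],[-0.006,-0.004,0.003,0,1,-27,0],[-0.006,-0.004,0.003,0,1,-27,0]]
  ]
}}

```text
time_s: 7.4
position: [0.396, 0.2489, 0.2705]
orientation: [-0.003, 0.953, 0.723]
wrist_force: [-0.5, 0.7, -1.8]
finger_gap: 0.0073
```

Run:
```python
from h import *
t,R=grasp(easel(1),1,.060,.0)
rel(t,R)
s=env.read_state();M=Ro.from_euler('xyz',s['orientation']);print(M.inv().apply(s['wrist_force']),M.inv().apply(s['ft_torque']))
```

```text
t 7.4 q [ 0.368 -0.428  2.309  0.319  0.698 -0.545] p [0.396  0.2489 0.2705] F [-0.5  0.7 -1.8] gap 0.0073
  rot [0.003 0.007 0.001] deg 0.4 shift [  1.6  -0.2 -14. ] tgt [0.3883 0.2417 0.2611]
[ 1.50810141  0.83021371 -0.93738921] [0.02424544 0.43816618 0.02975488]
```

Call:
{"name": "drive_tool", "arguments": {
  "plan": [
    [[0.003,0.005,0,0,0,-3,0],[0.003,0.006,0,0,0,-6,0],[0.003,0.006,0,0,0,-9,0],[0.003,0.006,0,0,0,-9,0]]
  ]
}}

```text
time_s: 7.8
position: [0.3905, 0.2441, 0.2651]
orientation: [-0.0, 0.959, 0.724]
wrist_force: [0.0, -0.2, -2.4]
finger_gap: 0.0074
```

```bash
cat > f.py <<'E'
from h import *
np.set_printoptions(precision=2,suppress=True)
import sys
a=sys.argv
t,R=grasp((easel if a[1]=='e' else rack)(int(a[2])),int(a[3]),float(a[4]),float(a[5])); rel(t,R)
s=env.read_state();M=Ro.from_euler('xyz',s['orientation']);print('tool F',M.inv().apply(s['wrist_force']),'T',M.inv().apply(s['ft_torque']))
E
python3 f.py e 1 1 .06 0
```

```text
t 7.8 q [ 0.36 -0.44  2.33  0.32  0.7  -0.55] p [0.39 0.24 0.27] F [ 0.  -0.2 -2.4] gap 0.0074
  rot [-0.  0.  0.] deg 0.1 shift [ 1.4 -0.3 -4.9] tgt [0.39 0.24 0.26]
tool F [ 1.9  -0.12 -1.44] T [-0.03  0.45 -0.03]
```

Call:
{"name": "drive_tool", "arguments": {
  "plan": [
    [[0,0,0,0,0,-2,0],[0,0,0,0,0,-4,0],[0,0,0,0,0,-4,0]]
  ]
}}

```text
time_s: 8.1
position: [0.389, 0.2424, 0.2644]
orientation: [-0.002, 0.955, 0.722]
wrist_force: [4.0, 4.0, -1.5]
finger_gap: 0.0072
```

```bash
python3 f.py e 1 1 .06 0; python3 snap.py 5;python3 held.py 5 .053 1 150,160 210,140
```

```text
t 8.1 q [ 0.36 -0.45  2.34  0.33  0.7  -0.56] p [0.39 0.24 0.26] F [ 4.   4.  -1.5] gap 0.0072
  rot [-0.    0.01  0.  ] deg 0.3 shift [ 2.1 -0.1 -2.7] tgt [0.39 0.24 0.26]
tool F [4.51 0.31 3.71] T [-0.13 -0.57  0.27]
```

View pics/held5.png

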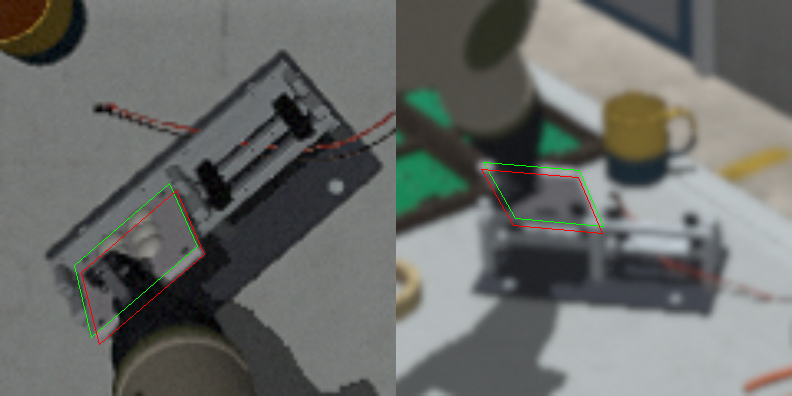

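Call:
{"name": "drive_tool", "arguments": {
  "plan": [
    [[0,0,0,2,0,0,0],[0,0,0,4,0,0,0],[0,0,0,6,0,0,0],[0,0,0,6,0,0,0]]
  ]
}}

```text
time_s: 8.6
position: [0.3918, 0.2447, 0.2593]
orientation: [-0.002, 0.955, 0.721]
wrist_force: [8.2, 4.9, 1.5]
finger_gap: 0.0073
```

```bash
python3 f.py e 1 1 .052 0
```

```text
t 8.6 q [ 0.36 -0.43  2.33  0.33  0.68 -0.56] p [0.39 0.24 0.26] F [8.2 4.9 1.5] gap 0.0073
  rot [-0.  0.  0.] deg 0.3 shift [ 3.9  0.1 -2.7] tgt [0.39 0.24 0.25]
tool F [ 4.26 -1.78  8.54] T [-0.22 -1.34 -0.18]
```

Call:
{"name": "drive_tool", "arguments": {
  "plan": [
    [[0,0,0,1,0,0.5,0],[0,0,0,3,0,0.5,0],[0,0,0,5,0,0.5,0],[0,0,0,5,0,0.5,0]]
  ]
}}

```text
time_s: 9.0
position: [0.3943, 0.2464, 0.2559]
orientation: [-0.003, 0.956, 0.72]
wrist_force: [-1.9, -7.1, 13.2]
finger_gap: 0.0072
```

```bash
python3 f.py e 1 1 .052 0
```

```text
t 9.0 q [ 0.36 -0.41  2.33  0.33  0.67 -0.56] p [0.39 0.25 0.26] F [-1.9 -7.1 13.2] gap 0.0072
  rot [0. 0. 0.] deg 0.2 shift [-0.7  0.5 -3.2] tgt [0.39 0.24 0.25]
tool F [-14.25  -4.1    2.61] T [-0.16 -0.19 -0.16]
```

Call:
{"name": "drive_tool", "arguments": {
  "plan": [
    [[0,0,0,-1,0,-1,0],[0,0,0,-1,0,-1.5,0],[0,0,0,-1,0,-1.5,9],[0,0,0,-1,0,-1.5,12],[0,0,0,-1,0,-1.5,18]]
  ]
}}

```text
time_s: 9.5
position: [0.3915, 0.2451, 0.2534]
orientation: [0.001, 0.961, 0.725]
wrist_force: [-0.4, -0.1, -0.3]
finger_gap: 0.0181
```

Call:
{"name": "drive_tool", "arguments": {
  "plan": [
    [[0,0,0,0,0,0,25],[0,0,0,0,0,0,30],[0,0,0,0,0,0,30]]
  ]
}}

```text
time_s: 9.8
position: [0.3917, 0.2452, 0.2538]
orientation: [0.0, 0.96, 0.724]
wrist_force: [-0.6, -0.4, 0.5]
finger_gap: 0.0299
```

```bash
python3 f.py e 1 1 .052 0
```

```text
t 9.8 q [ 0.36 -0.42  2.33  0.33  0.67 -0.56] p [0.39 0.25 0.25] F [-0.6 -0.4  0.5] gap 0.0299
  rot [-0.  0.  0.] deg 0.0 shift [-0.8 -0.3  0.2] tgt [0.39 0.24 0.25]
tool F [-0.85  0.06 -0.31] T [-0.05  0.29 -0.03]
```

Call:
{"name": "drive_tool", "arguments": {
  "plan": [
    [[0,0,0,-10,0,0,30],[0,0,0,-30,0,0,30],[0,0,0,-60,0,0,30],[0,0,0,-95,0,0,30],[0,0,0,-130,0,0,30]]
  ]
}}

```text
time_s: 10.3
position: [0.3351, 0.1954, 0.3612]
orientation: [-0.0, 0.96, 0.724]
wrist_force: [1.1, -0.6, 0.2]
finger_gap: 0.0302
```

```bash
python3 snap.py 6; python3 ov.py 6
python3 - <<'E'
from h import *
t,R=grasp(rack(-1),-1,.17,.02); rel(t,R); rel(np.array([.40,.05,.42]),R);print(ik(np.array([.40,.05,.42]),R))
E
```

```text
t 10.4 q [ 0.268 -0.862  2.387  0.293  1.063 -0.527] p [0.3359 0.1953 0.3663] F [0.9 0.9 0.5] gap 0.0298
  rot [-1.521  0.998  0.011] deg 104.2 shift [-113.6 -298.  -167.3] tgt [ 0.3816 -0.1619  0.3627]
t 10.4 q [ 0.268 -0.862  2.387  0.293  1.063 -0.527] p [0.3359 0.1953 0.3663] F [0.9 0.9 0.5] gap 0.0298
  rot [-1.521  0.998  0.011] deg 104.2 shift [ -71.1 -151.6   -8.3] tgt [0.4  0.05 0.42]
(array([ 0.25456226, -0.54277803,  2.10592697, -0.58284202,  1.38534687,
       -1.8561461 ]), np.float64(5.577166350724364e-19))
```

View pics/ovE6.png

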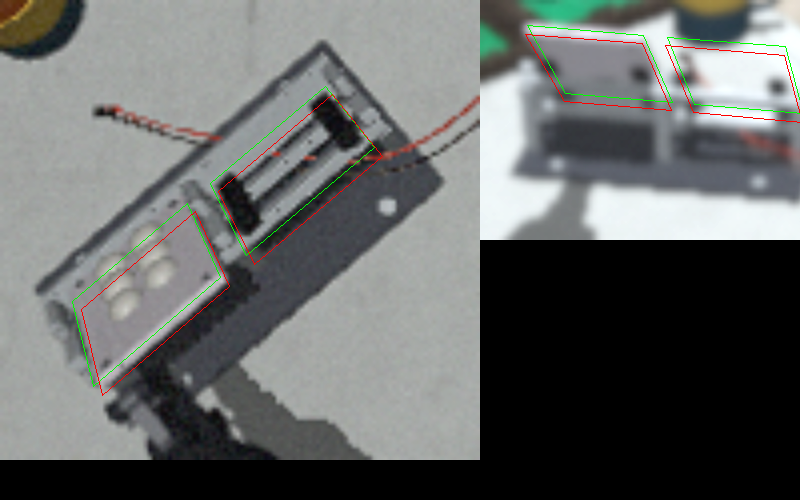

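The top view shows the first plate seated square in the left bay, domes up, matching the predicted outline. Next is the flip plate.

Run:
```python
from h import *
np.set_printoptions(precision=3,suppress=True)
t,R=grasp(rack(-1),-1,.14,.05); st,p,R0=pose()
via=np.array([.41,.04,.44]);rv=(R0.inv()*R).as_rotvec()
q=st['qpos']
for a in np.linspace(0,1,8):
    pp=p+(via-p)*min(1,a/.5) if a<.5 else via+(t-via)*(a-.5)/.5
    q,c=ik(pp,R0*Ro.from_rotvec(rv*a),q); print(a,q,c,(R0*Ro.from_rotvec(rv*a)).as_matrix()[:,0])
rows(via,R0*Ro.from_rotvec(rv*.5),7,grip=30)
```

```text
0.0 [ 0.268 -0.862  2.387  0.293  1.063 -0.527] 5.171717709159922e-26 [ 0.439  0.382 -0.813]
0.14285714285714285 [ 0.149 -0.769  2.276  0.253  1.224 -0.825] 9.487351375458514e-21 [ 0.357  0.292 -0.887]
0.2857142857142857 [ 0.067 -0.673  2.166  0.162  1.339 -1.089] 7.869890553894629e-29 [ 0.293  0.176 -0.94 ]
0.42857142857142855 [ 0.007 -0.588  2.067  0.043  1.41  -1.339] 6.141886471622447e-20 [ 0.25   0.044 -0.967]
0.5714285714285714 [-0.073 -0.554  2.047 -0.081  1.408 -1.614] 6.637673217691433e-25 [ 0.23  -0.097 -0.968]
0.7142857142857142 [-0.186 -0.558  2.103 -0.196  1.317 -1.91 ] 2.372399264836327e-28 [ 0.236 -0.237 -0.942]
0.8571428571428571 [-0.307 -0.554  2.162 -0.296  1.162 -2.192] 1.9847796296875667e-19 [ 0.267 -0.366 -0.892]
1.0 [-0.441 -0.532  2.216 -0.369  0.948 -2.466] 3.093485182868628e-17 [ 0.321 -0.476 -0.819]
[-0.109, 0.071, 0.001, -12.0, -24.0, 1.0, 30]
[-0.217, 0.143, 0.002, -25.0, -47.0, 1.0, 30]
[-0.326, 0.214, 0.002, -37.0, -71.0, 2.0, 30]
[-0.434, 0.285, 0.003, -50.0, -95.0, 2.0, 30]
[-0.543, 0.356, 0.004, -62.0, -118.0, 3.0, 30]
```

Call:
{"name": "drive_tool", "arguments": {
  "plan": [
    [[-0.11,0.071,0,-12,-24,1,30],[-0.217,0.143,0,-25,-47,1,30],[-0.326,0.214,0.002,-37,-71,2,30],[-0.434,0.285,0.003,-50,-95,2,30],[-0.543,0.356,0.004,-62,-118,3,30]]
  ]
}}

```text
time_s: 10.9
position: [0.3898, 0.0844, 0.4131]
orientation: [-0.854, 1.288, 0.395]
wrist_force: [0.1, 0.5, 0.3]
finger_gap: 0.0299
```

Run:
```python
from h import *
t,R=grasp(rack(-1),-1,.14,.05);rel(t,R);rows(t,R,9,grip=30)
```

```text
t 10.9 q [ 0.037 -0.618  2.117  0.1    1.377 -1.217] p [0.3898 0.0844 0.4131] F [0.1 0.5 0.3] gap 0.0299
  rot [-0.97   0.638 -0.004] deg 66.5 shift [  29.2  -94.1 -269.8] tgt [ 0.4049 -0.1965  0.3553]
[-0.108, 0.071, -0.0, 3.0, -10.0, -30.0, 30]
[-0.216, 0.142, -0.001, 6.0, -21.0, -60.0, 30]
[-0.323, 0.213, -0.001, 10.0, -31.0, -90.0, 30]
[-0.431, 0.284, -0.002, 13.0, -42.0, -120.0, 30]
[-0.539, 0.355, -0.002, 16.0, -52.0, -150.0, 30]
```

Call:
{"name": "drive_tool", "arguments": {
  "plan": [
    [[-0.108,0.071,0,3,-10,-30,30],[-0.216,0.142,0,6,-21,-60,30],[-0.323,0.213,0,10,-31,-90,30],[-0.431,0.284,-0.002,13,-42,-120,30],[-0.539,0.355,-0.002,16,-52,-150,30]]
  ]
}}

```text
time_s: 11.4
position: [0.397, -0.0717, 0.3799]
orientation: [-2.551, 1.23, -0.802]
wrist_force: [0.0, 0.2, -0.4]
finger_gap: 0.0298
```

Run:
```python
from h import *
t,R=grasp(rack(-1),-1,.14,.0);rel(t,R);rows(t,R,5,grip=30)
```

```text
t 11.4 q [-0.218 -0.583  2.161 -0.193  1.281 -1.938] p [ 0.397  -0.0717  0.3799] F [ 0.   0.2 -0.4] gap 0.0298
  rot [-0.431  0.283 -0.002] deg 29.5 shift [ 68.5  42.4 -69.4] tgt [ 0.382  -0.1626  0.3266]
[-0.086, 0.057, -0.0, 14.0, 8.0, -14.0, 30]
[-0.172, 0.113, -0.001, 27.0, 17.0, -28.0, 30]
[-0.258, 0.17, -0.001, 41.0, 25.0, -42.0, 30]
[-0.344, 0.227, -0.001, 55.0, 34.0, -55.0, 30]
[-0.431, 0.283, -0.002, 69.0, 42.0, -69.0, 30]
```

Call:
{"name": "drive_tool", "arguments": {
  "plan": [
    [[-0.086,0.057,0,14,8,-14,30],[-0.172,0.113,0,27,17,-28,30],[-0.258,0.17,-0.001,41,25,-42,30],[-0.344,0.227,-0.001,55,34,-55,30],[-0.431,0.283,-0.002,69,42,-69,30]]
  ]
}}

```text
time_s: 11.9
position: [0.382, -0.1612, 0.3255]
orientation: [-3.14, 0.961, -0.976]
wrist_force: [0.1, -0.9, -0.3]
finger_gap: 0.03
```

```bash
python3 snap.py 7
python3 - <<'E'
from h import *
t,R=grasp(rack(-1),-1,.09,.0);rel(t,R)
a=cv2.imread('pics/top7.png')[160:290,360:490];b=cv2.imread('pics/scene7.png')[200:330,330:460]
cv2.imwrite('pics/c7.png',cv2.resize(np.hstack([a,b]),None,fx=3,fy=3,interpolation=cv2.INTER_CUBIC))
E
```

```text
t 12.0 q [-0.374 -0.625  2.332 -0.408  0.957 -2.379] p [ 0.381  -0.1614  0.3238] F [-0.7  0.3 -0.3] gap 0.0297
  rot [-0.003  0.004 -0.002] deg 0.3 shift [48.5 -0.3 -3.1] tgt [ 0.3981 -0.1864  0.2857]
```

View pics/c7.png

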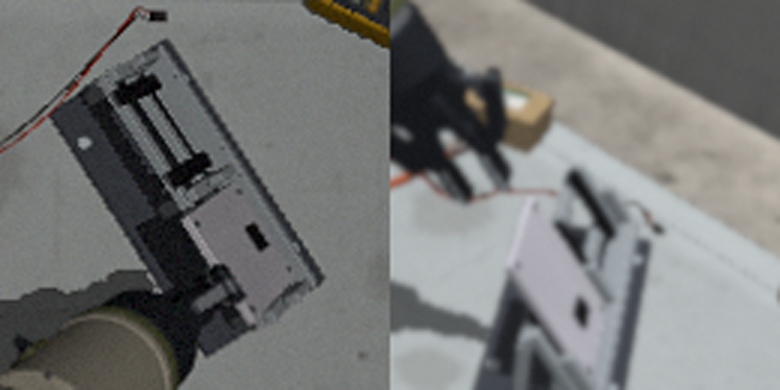

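The fingers are lined up with the remaining plate, at about (225,290) in the top crop. I'll advance.

Call:
{"name": "drive_tool", "arguments": {
  "plan": [
    [[-0.003,0.004,-0.002,20,0,-2,30],[-0.003,0.004,-0.002,40,0,-3,30],[-0.003,0.004,-0.002,48,0,-3,30],[-0.003,0.004,-0.002,48,0,-3,30]]
  ]
}}

```text
time_s: 12.4
position: [0.3988, -0.1853, 0.2879]
orientation: [-3.136, 0.961, -0.974]
wrist_force: [-0.9, 0.7, -0.1]
finger_gap: 0.0297
```

```bash
python3 f.py r -1 -1 .052 0; python3 snap.py 8
python3 - <<'E'
from h import *
a=cv2.imread('pics/top8.png')[160:290,360:490];b=cv2.imread('pics/scene8.png')[200:330,330:460]
cv2.imwrite('pics/c8.png',cv2.resize(np.hstack([a,b]),None,fx=3,fy=3,interpolation=cv2.INTER_CUBIC))
E
```

```text
t 12.4 q [-0.42 -0.49  2.31 -0.42  0.83 -2.37] p [ 0.4  -0.19  0.29] F [-0.9  0.7 -0.1] gap 0.0297
  rot [-0.  0.  0.] deg 0.2 shift [40.1  1.2  0.9] tgt [ 0.41 -0.2   0.25]
tool F [-0.55  0.35  0.88] T [ 0.04 -0.28  0.03]
```

View pics/c8.png

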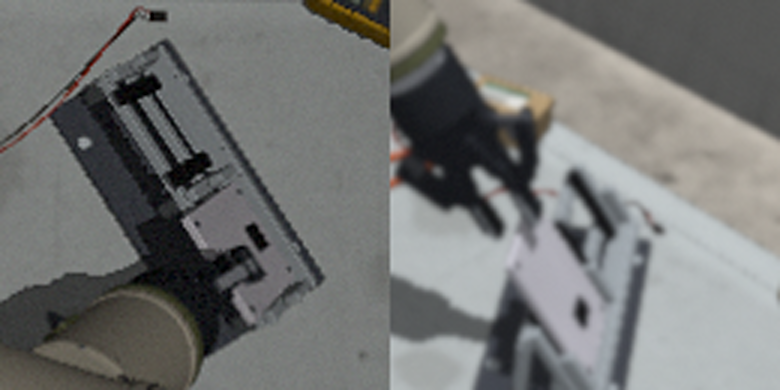

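Call:
{"name": "drive_tool", "arguments": {
  "plan": [
    [[0,0,0,10,1,1,30],[0,0,0,20,1,1,30],[0,0,0,30,1,1,30],[0,0,0,40,1,1,24],[0,0,0,40,1,1,16]]
  ]
}}

```text
time_s: 13.0
position: [0.4105, -0.2045, 0.2549]
orientation: [-3.135, 0.959, -0.973]
wrist_force: [0.5, -0.2, 0.6]
finger_gap: 0.0163
```

Call:
{"name": "drive_tool", "arguments": {
  "plan": [
    [[0,0,0,0,0,0,11],[0,0,0,0,0,0,9],[0,0,0,0,0,0,0],[0,0,0,0,0,0,0],[0,0,0,0,0,0,0]]
  ]
}}

```text
time_s: 13.5
position: [0.4107, -0.2043, 0.2563]
orientation: [-3.134, 0.958, -0.971]
wrist_force: [-4.4, 4.2, 4.2]
finger_gap: 0.0074
```

```bash
python3 f.py r -1 -1 .052 0
```

```text
t 13.5 q [-0.46 -0.38  2.3  -0.45  0.72 -2.35] p [ 0.41 -0.2   0.26] F [-4.4  4.2  4.2] gap 0.0074
  rot [-0. -0.  0.] deg 0.3 shift [1.3 0.4 1.1] tgt [ 0.41 -0.2   0.25]
tool F [-6.82  1.3   2.47] T [ 0.02 -0.84  0.21]
```

Call:
{"name": "drive_tool", "arguments": {
  "plan": [
    [[0,0,0,-2,0,-4,0],[0,0,0,-3,0,-12,0],[0,0,0,-4,0,-20,0],[0,0,0,-5,0,-28,0],[0,0,0,-8,0,-36,0]]
  ]
}}

```text
time_s: 14.0
position: [0.4248, -0.2257, 0.2836]
orientation: [-3.135, 0.958, -0.972]
wrist_force: [0.4, -0.9, -2.3]
finger_gap: 0.0074
```

Call:
{"name": "drive_tool", "arguments": {
  "plan": [
    [[0,0,0,-20,0,-8,0],[0,0,0,-45,0,-16,0],[0,0,0,-70,0,-24,0],[0,0,0,-95,0,-32,0],[0,0,0,-120,0,-40,0]]
  ]
}}

```text
time_s: 14.5
position: [0.4035, -0.1952, 0.4058]
orientation: [-3.134, 0.958, -0.971]
wrist_force: [-0.0, -0.1, -2.0]
finger_gap: 0.0074
```

Run:
```python
from h import *
np.set_printoptions(precision=3,suppress=True)
st,p,R0=pose(); t,R=grasp(easel(-1),1,.052,.14); t[2]=.40
rel(t,R)
# path: yaw heading -56->41.5 about vertical combined with roll about tool x by pi (q6 rising)
via=np.array([.47,.0,.45]); q=st['qpos']
M0=Ro.from_matrix(R.as_matrix())
N=26
for i in range(0,N+1,2):
    a=i/N
    az=np.radians(AZR+(AZE-AZR)*a)
    b=bay(np.zeros(3),np.degrees(az),0)[1]
    Rr=Ro.from_matrix(np.c_[-b[:,0],np.cross(-b[:,2],-b[:,0]),-b[:,2]])
    for sgn in (1,-1):
        pass
    Rk=Rr*Ro.from_rotvec([np.pi*a,0,0])
    pp=(p+(via-p)*a/.5) if a<.5 else via+(t-via)*(a-.5)/.5
    q,c=ik(pp,Rk,q);print(round(a,2),q,c, np.round(np.degrees(Rk.magnitude())))
```

```text
t 14.5 q [-0.44  -0.572  2.151 -0.344  1.044 -2.508] p [ 0.404 -0.195  0.406] F [-0.  -0.1 -2. ] gap 0.0074
  rot [ 1.518 -0.992  0.006] deg 103.9 shift [-147.7 -365.6  222.9] tgt [0.557 0.231 0.4  ]
0.0 [-0.439 -0.569  2.149 -0.346  1.048 -2.509] 1.3583228057203523e-22 155.0
0.08 [-0.385 -0.595  2.153 -0.3    1.044 -2.359] 4.0982537069355174e-26 147.0
0.15 [-0.331 -0.612  2.151 -0.252  1.041 -2.209] 1.242075459379619e-25 138.0
0.23 [-0.278 -0.618  2.143 -0.202  1.038 -2.059] 1.0245966178253547e-28 130.0
0.31 [-0.226 -0.615  2.129 -0.151  1.035 -1.91 ] 2.563787137972247e-19 121.0
0.38 [-0.176 -0.603  2.109 -0.098  1.032 -1.762] 3.724080754014595e-28 112.0
0.46 [-0.127 -0.582  2.083 -0.043  1.031 -1.616] 9.175135906542841e-23 104.0
0.54 [-0.073 -0.546  2.061  0.008  1.016 -1.464] 4.2796971060076853e-19 95.0
0.62 [-0.015 -0.494  2.04   0.058  0.987 -1.31 ] 1.496335285499957e-16 88.0
0.69 [ 0.04  -0.432  2.011  0.112  0.962 -1.164] 8.60539403222958e-28 81.0
0.77 [ 0.09  -0.363  1.973  0.171  0.942 -1.026] 5.985729706057315e-25 75.0
0.85 [ 0.136 -0.288  1.928  0.232  0.929 -0.894] 7.40490001105897e-23 71.0
0.92 [ 0.179 -0.206  1.874  0.293  0.925 -0.767] 3.04938363693536e-21 69.0
1.0 [ 0.219 -0.12   1.811  0.353  0.931 -0.642] 6.083246625419813e-20 68.0
```

Run:
```python
from h import *
st,p,R0=pose(); t,R=grasp(easel(-1),1,.052,.14); rv=(R0.inv()*R).as_rotvec()
via=np.array([.47,.0,.46]); rows(via,R0*Ro.from_rotvec(rv*.5),8)
```

```text
[0.095, -0.062, 0.0, -14.0, -21.0, 9.0, 0]
[0.19, -0.124, 0.001, -29.0, -41.0, 18.0, 0]
[0.285, -0.186, 0.001, -43.0, -62.0, 27.0, 0]
[0.38, -0.248, 0.001, -58.0, -82.0, 36.0, 0]
[0.474, -0.31, 0.002, -72.0, -103.0, 45.0, 0]
```

Call:
{"name": "drive_tool", "arguments": {
  "plan": [
    [[0.095,-0.062,0,-14,-21,9,0],[0.19,-0.124,0.001,-29,-41,18,0],[0.285,-0.186,0.001,-43,-62,27,0],[0.38,-0.248,0.001,-58,-82,36,0],[0.474,-0.31,0.002,-72,-103,45,0]]
  ]
}}

```text
time_s: 15.0
position: [0.4457, -0.072, 0.4389]
orientation: [-2.441, 1.25, -0.737]
wrist_force: [0.1, -0.2, -2.0]
finger_gap: 0.0074
```

Run:
```python
from h import *
st,p,R0=pose(); t,R=grasp(easel(-1),1,.052,.14); rv=(R0.inv()*R).as_rotvec();t[2]=.46
rel(t,R);rows(t,R,10)
```

```text
t 15.0 q [-0.206 -0.439  1.956 -0.164  1.349 -1.896] p [ 0.4457 -0.072   0.4389] F [ 0.1 -0.2 -2. ] gap 0.0074
  rot [ 1.041 -0.68   0.004] deg 71.2 shift [ -58.2 -158.9  275.6] tgt [0.5571 0.2309 0.46  ]
[0.104, -0.068, 0.0, -6.0, -16.0, 28.0, 0]
[0.208, -0.136, 0.001, -12.0, -32.0, 55.0, 0]
[0.312, -0.204, 0.001, -17.0, -48.0, 83.0, 0]
[0.416, -0.272, 0.001, -23.0, -64.0, 110.0, 0]
[0.52, -0.34, 0.002, -29.0, -79.0, 138.0, 0]
```

Call:
{"name": "drive_tool", "arguments": {
  "plan": [
    [[0.104,-0.068,0,-6,-16,28,0],[0.208,-0.136,0.001,-12,-32,55,0],[0.312,-0.204,0.001,-17,-48,83,0],[0.416,-0.272,0.001,-23,-64,110,0],[0.52,-0.34,0.002,-29,-79,138,0]]
  ]
}}

```text
time_s: 15.5
position: [0.5009, 0.0798, 0.4483]
orientation: [-0.798, 1.272, 0.425]
wrist_force: [0.7, -0.3, -1.5]
finger_gap: 0.0074
```

Run:
```python
from h import *
st,p,R0=pose(); t,R=grasp(easel(-1),1,.06,.14); t[2]=.40
rel(t,R);rows(t,R,5)
```

```text
t 15.5 q [ 0.012 -0.289  1.822  0.122  1.335 -1.223] p [0.5009 0.0798 0.4483] F [ 0.7 -0.3 -1.5] gap 0.0074
  rot [ 0.52  -0.34   0.001] deg 35.6 shift [ 78.2  14.5 143.9] tgt [0.5537 0.2278 0.4   ]
[0.104, -0.068, 0.0, 16.0, 3.0, 29.0, 0]
[0.208, -0.136, 0.0, 31.0, 6.0, 58.0, 0]
[0.312, -0.204, 0.001, 47.0, 9.0, 86.0, 0]
[0.416, -0.272, 0.001, 63.0, 12.0, 115.0, 0]
[0.52, -0.34, 0.001, 78.0, 14.0, 144.0, 0]
```

Call:
{"name": "drive_tool", "arguments": {
  "plan": [
    [[0.104,-0.068,0,16,3,29,0],[0.208,-0.136,0,31,6,58,0],[0.312,-0.204,0.001,47,9,86,0],[0.416,-0.272,0.001,63,12,115,0],[0.52,-0.34,0.001,78,14,144,0]]
  ]
}}

```text
time_s: 16.0
position: [0.5534, 0.2277, 0.3989]
orientation: [-0.0, 0.96, 0.724]
wrist_force: [0.9, -0.7, -1.8]
finger_gap: 0.0073
```

Run:
```python
from h import *
t,R=grasp(easel(-1),1,.060,.04);rel(t,R);rows(t,R,6)
```

```text
t 16.0 q [ 0.214 -0.132  1.824  0.356  0.932 -0.648] p [0.5534 0.2277 0.3989] F [ 0.9 -0.7 -1.8] gap 0.0073
  rot [-0. -0.  0.] deg 0.0 shift [  47.3   -0.  -132.7] tgt [0.4923 0.1736 0.2841]
[-0.0, -0.0, 0.0, 8.0, -0.0, -22.0, 0]
[-0.0, -0.0, 0.0, 16.0, -0.0, -44.0, 0]
[-0.0, -0.0, 0.0, 24.0, -0.0, -66.0, 0]
[-0.0, -0.0, 0.0, 32.0, -0.0, -88.0, 0]
[-0.0, -0.0, 0.0, 39.0, -0.0, -111.0, 0]
```

Call:
{"name": "drive_tool", "arguments": {
  "plan": [
    [[0,0,0,10,0,-26,0],[0,0,0,19,0,-53,0],[0,0,0,28,0,-79,0],[0,0,0,38,0,-106,0],[0,0,0,47,0,-130,0]]
  ]
}}

```text
time_s: 16.5
position: [0.493, 0.1728, 0.2853]
orientation: [-0.005, 0.963, 0.724]
wrist_force: [-0.4, -0.6, -2.0]
finger_gap: 0.0074
```

```bash
python3 snap.py 9;python3 held.py 9 .053 1 150,150 230,140; python3 f.py e -1 1 .06 .005
```

```text
t 16.6 q [ 0.12 -0.23  2.13  0.48  0.79 -0.87] p [0.49 0.17 0.28] F [-0.8  0.5 -2.7] gap 0.0076
  rot [ 0.   -0.01 -0.  ] deg 0.6 shift [ -0.3   0.2 -32.6] tgt [0.47 0.15 0.26]
tool F [ 2.07  0.86 -1.75] T [-0.    0.54  0.  ]
```

View pics/held9.png

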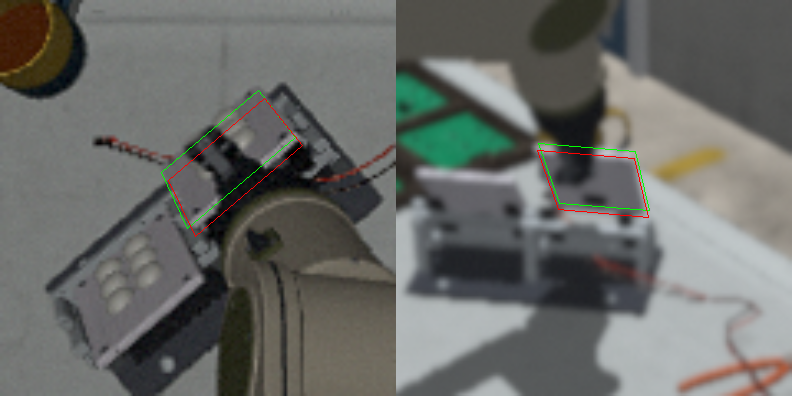

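The plate is held domes up over the right bay, with a dome visible at (240,135), and it matches the predicted outline.

Call:
{"name": "drive_tool", "arguments": {
  "plan": [
    [[0,-0.005,0,0,0,-8,0],[0,-0.01,0,0,0,-16,0],[0,-0.01,0,0,0,-22,0],[0,-0.01,0,0,0,-27,0],[0,-0.01,0,0,0,-27,0]]
  ]
}}

```text
time_s: 17.1
position: [0.4765, 0.1585, 0.2706]
orientation: [-0.004, 0.953, 0.724]
wrist_force: [-0.0, 0.5, -2.4]
finger_gap: 0.0073
```

```bash
python3 f.py e -1 1 .06 .0
```

```text
t 17.1 q [ 0.09 -0.27  2.19  0.52  0.77 -0.94] p [0.48 0.16 0.27] F [-0.   0.5 -2.4] gap 0.0073
  rot [0.   0.01 0.  ] deg 0.5 shift [  1.4   0.9 -14.4] tgt [0.47 0.15 0.26]
tool F [ 2.14  0.35 -1.16] T [ 0.    0.57 -0.04]
```

Call:
{"name": "drive_tool", "arguments": {
  "plan": [
    [[0.003,0.005,0,0,1,-4,0],[0.003,0.008,0,0,1,-8,0],[0.003,0.008,0,0,1,-11,0],[0.003,0.008,0,0,1,-13,0],[0.003,0.008,0,0,1,-13,0]]
  ]
}}

```text
time_s: 17.6
position: [0.4689, 0.1529, 0.2645]
orientation: [-0.002, 0.957, 0.723]
wrist_force: [5.1, 6.4, -1.2]
finger_gap: 0.0072
```

```bash
python3 f.py e -1 1 .06 .0
```

```text
t 17.6 q [ 0.07 -0.29  2.22  0.52  0.77 -0.95] p [0.47 0.15 0.26] F [ 5.1  6.4 -1.2] gap 0.0072
  rot [0. 0. 0.] deg 0.2 shift [ 1.9 -0.1 -3.2] tgt [0.47 0.15 0.26]
tool F [5.58 1.42 5.87] T [-0.09 -0.84  0.41]
```

Rail contact, as with the first plate. I'll slide it down to the lip.

Call:
{"name": "drive_tool", "arguments": {
  "plan": [
    [[0,0,0,2,0,0.5,0],[0,0,0,4,0,0.5,0],[0,0,0,6,0,0.5,0],[0,0,0,8,0,0.5,0],[0,0,0,9,0,0.5,0]]
  ]
}}

```text
time_s: 18.1
position: [0.4733, 0.1562, 0.2572]
orientation: [-0.003, 0.958, 0.722]
wrist_force: [3.1, 2.5, 5.5]
finger_gap: 0.0071
```

```bash
python3 f.py e -1 1 .052 .0
```

```text
t 18.1 q [ 0.08 -0.26  2.21  0.53  0.75 -0.95] p [0.47 0.16 0.26] F [3.1 2.5 5.5] gap 0.0071
  rot [0. 0. 0.] deg 0.2 shift [ 0.7  0.4 -3.5] tgt [0.47 0.15 0.25]
tool F [-2.19 -0.18  6.4 ] T [-0.07 -0.88 -0.02]
```

Call:
{"name": "drive_tool", "arguments": {
  "plan": [
    [[0,0,0,1,0,0,0],[0,0,0,2,0,0,0],[0,0,0,2,0,0,0]]
  ]
}}

```text
time_s: 18.4
position: [0.4742, 0.157, 0.2555]
orientation: [-0.003, 0.958, 0.722]
wrist_force: [5.5, 3.5, 4.1]
finger_gap: 0.0072
```

```bash
python3 f.py e -1 1 .052 .0
```

```text
t 18.4 q [ 0.08 -0.26  2.21  0.53  0.75 -0.95] p [0.47 0.16 0.26] F [5.5 3.5 4.1] gap 0.0072
  rot [0. 0. 0.] deg 0.2 shift [-1.3  0.4 -3.5] tgt [0.47 0.15 0.25]
tool F [ 0.3  -1.02  7.59] T [-0.11 -1.06 -0.15]
```

Call:
{"name": "drive_tool", "arguments": {
  "plan": [
    [[0,0,0,1,0,0.3,0],[0,0,0,2,0,0.3,0],[0,0,0,3,0,0.3,0],[0,0,0,3,0,0.3,0]]
  ]
}}

```text
time_s: 18.8
position: [0.4755, 0.1584, 0.2558]
orientation: [-0.003, 0.958, 0.725]
wrist_force: [-35.6, -15.2, 44.0]
finger_gap: 0.0073
```

```bash
python3 f.py e -1 1 .052 .0
```

```text
t 18.8 q [ 0.09 -0.25  2.2   0.53  0.75 -0.95] p [0.48 0.16 0.26] F [-35.6 -15.2  44. ] gap 0.0073
  rot [ 0.  0. -0.] deg 0.2 shift [-2.2  0.2 -5.2] tgt [0.47 0.15 0.25]
tool F [-57.16  12.27  -4.68] T [0.   1.5  1.61]
```

Call:
{"name": "drive_tool", "arguments": {
  "plan": [
    [[0,0,0,-2,0,0,0],[0,0,0,-3,0,-0.5,0],[0,0,0,-3,0,-1,0]]
  ]
}}

```text
time_s: 19.1
position: [0.4739, 0.157, 0.2556]
orientation: [-0.003, 0.957, 0.722]
wrist_force: [9.2, 10.3, 2.2]
finger_gap: 0.0075
```

```bash
python3 f.py e -1 1 .052 .0
```

```text
t 19.1 q [ 0.08 -0.26  2.21  0.53  0.75 -0.95] p [0.47 0.16 0.26] F [ 9.2 10.3  2.2] gap 0.0075
  rot [0. 0. 0.] deg 0.2 shift [-1.1  0.2 -3.4] tgt [0.47 0.15 0.25]
tool F [ 6.11  1.64 12.47] T [-0.16 -2.17  0.32]
```

Pressed on the rails with about 12 N and just above the lip. Releasing.

Call:
{"name": "drive_tool", "arguments": {
  "plan": [
    [[0,0,0,0,0,0.5,0],[0,0,0,0,0,0.5,9],[0,0,0,0,0,0.5,12],[0,0,0,0,0,0.5,18],[0,0,0,0,0,0.5,25]]
  ]
}}

```text
time_s: 19.6
position: [0.4724, 0.1565, 0.2531]
orientation: [0.001, 0.963, 0.726]
wrist_force: [-0.8, -0.0, -0.7]
finger_gap: 0.0251
```

Call:
{"name": "drive_tool", "arguments": {
  "plan": [
    [[0,0,0,0,0,0,30],[0,0,0,0,0,0,30]]
  ]
}}

```text
time_s: 19.8
position: [0.4729, 0.1567, 0.2538]
orientation: [-0.0, 0.962, 0.725]
wrist_force: [0.4, 0.0, 0.4]
finger_gap: 0.03
```

```bash
python3 f.py e -1 1 .052 .0
```

```text
t 19.8 q [ 0.08 -0.26  2.21  0.53  0.75 -0.95] p [0.47 0.16 0.25] F [0.4 0.  0.4] gap 0.03
  rot [ 0. -0. -0.] deg 0.1 shift [-2.  -0.3 -1.5] tgt [0.47 0.15 0.25]
tool F [-0.16 -0.23  0.46] T [-0.    0.27 -0.04]
```

Call:
{"name": "drive_tool", "arguments": {
  "plan": [
    [[0,0,0,-10,0,-1,30],[0,0,0,-30,0,-1,30],[0,0,0,-60,0,-1,30],[0,0,0,-95,0,-1,30],[0,0,0,-130,0,-1,30]]
  ]
}}

```text
time_s: 20.3
position: [0.4158, 0.1065, 0.3608]
orientation: [-0.0, 0.962, 0.725]
wrist_force: [0.4, 0.1, 1.0]
finger_gap: 0.03
```

Call:
{"name": "drive_tool", "arguments": {
  "plan": [
    [[0,0,0,-10,-30,0,30],[0,0,0,-10,-70,0,30],[0,0,0,-10,-110,0,30],[0,0,0,-10,-150,0,30],[0,0,0,-10,-150,0,30]]
  ]
}}

```text
time_s: 20.8
position: [0.5139, -0.0125, 0.3675]
orientation: [0.0, 0.962, 0.721]
wrist_force: [-0.5, 0.5, 0.6]
finger_gap: 0.0301
```

```bash
python3 snap.py 10; python3 ov.py 10; python3 f.py e -1 1 .052 .0
```

```text
t 20.9 q [-0.31 -0.28  2.01  0.57  1.14 -1.2 ] p [ 0.51 -0.01  0.37] F [-0.1  0.9  0.8] gap 0.0298
  rot [-0. -0. -0.] deg 0.1 shift [137.9 150.4  -0.4] tgt [0.47 0.15 0.25]
tool F [-0.32  0.73  0.92] T [ 0.02  0.28 -0.01]
```

View pics/ovE10.png

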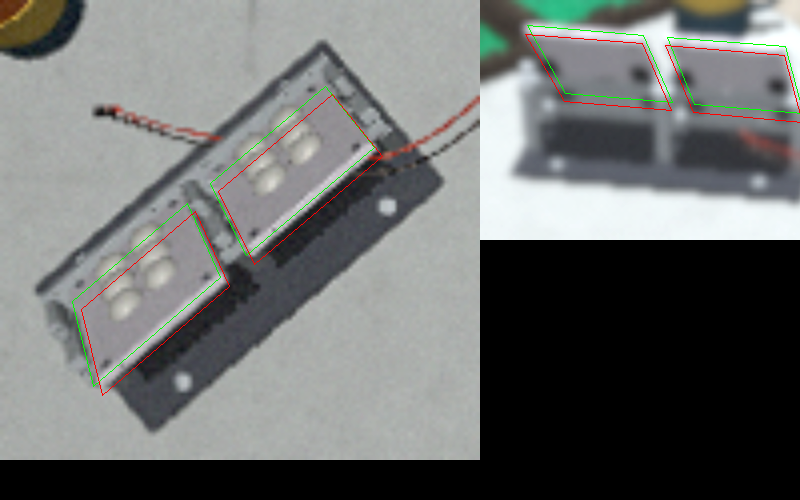

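View pics/top10.png

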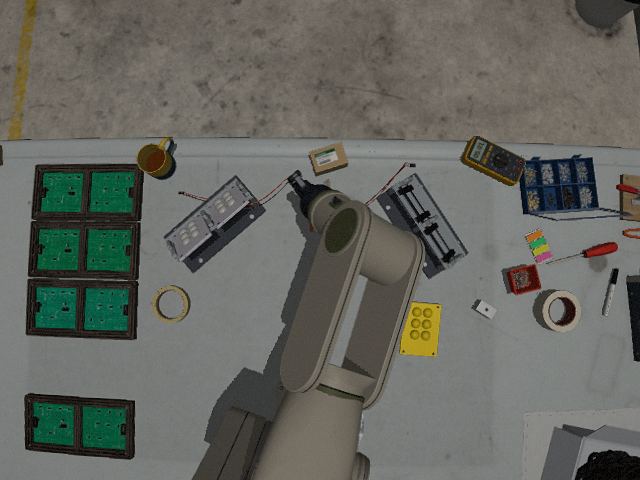

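Both plates sit square in the easel, domes up, and match the predicted outlines. The rack is empty, the gripper is clear of everything, and the bystanders I can see haven't moved. Handing in.

Run:
```python
from h import *
print(env.close_job())
```

```text
the job is handed in; nothing more can be done
None
```

Both plates are in the easel, one in each bay with their domes outward and upward, and I handed the job in at about 21 s of the 61 s. The domes-up plate went into the left bay. The domes-down plate was turned over by a half turn of the wrist on the way and went into the right bay.

**Last checks:** in the final top and scene pictures both plates matched the predicted seated outlines to about a pixel (roughly 3 mm) and lay parallel to the easel. When the gripper let go it read no remaining force and sat within about 2.5 mm of the modelled seat for both plates. The gripper was clear of everything, and the bystanders I could see were where they started.

**What didn't fully check out:**
- **Hard press on the lip:** the right-hand plate was briefly pushed against the lip with about 58 N at the wrist (the limit is 120 N). I backed off before releasing it.
- **Rail contact:** rail contact came about 3 mm earlier than my model for both plates. The offset shrank to 0–1.5 mm on release.
- **Spool and cutters:** the arm hid these in the last top view, so I didn't check them at the end. The planned path kept well above them.

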